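# Sort turned spindles by length into their rack rows and shut the gate

### The arm

A 6-joint arm with a two-finger parallel gripper is mounted at the origin on the work surface. World frame = base frame: x ahead of the robot, y to its left, z up, the work surface at z = 0. Lengths are in m, angles in rad, forces in N, time in s.
With the tool pointing down it reaches from about 0.25 to 0.725 m from the base axis. Payload 9.7 kg.
Tool frame: the origin (TCP) lies midway between the tips of the shut fingers; the grasp point (between the pads) lies 19 mm behind it; z points along the fingers, y is the direction in which the jaws open and shut (so a half turn about z gives the same grasp; the last joint's range is limited). The gripper opens to 85 mm and grips with 20 to 120 N. Pads are 22 mm wide; open, the fingers measure 114 mm over their backs; the gripper's body (76 mm by 85 mm) begins 54 mm behind the grasp point. The pads swing forward as they close: fully open they stand 13 mm farther back than shut.
Start: joints at [1.107, 0.087, 0.176, 1.66, 0, 1.571], TCP at [0.246, 0.492, 0.194] pointing down, gripper open.
Joint ranges: [-3.13, 3.13], [-0.85, 1.81], [-1.15, 1.24], [-2.2, 2.28], [-1.44, 1.52], [-3.14, 3.14]. Speed limits (rad/s): [2.22, 2.22, 2.57, 3.14, 3.14, 3.14].

### API

Orientations are given as a unit quaternion [w, x, y, z].
In Python, from bench import readout, viewer, job gives the robot as it stands. The module is installed in compiled form; this text tells all that it offers.
- The arm moves only by the tool apply_moves, never from a script. Its argument "moves" is a list of rows, each an object of numbers: "grip": the gripper's target within -1 to 1 (fully open at 1, half-way at 0, shut at -1); "dx", "dy", "dz": the shift along the tool's x, y, z in cm; "turn": the turn about the tool's z in rad. In form: [{"grip": .., "dx": .., "dy": .., "dz": .., "turn": ..}, ...]. A call has 1 to 5 rows; each row shifts and turns the pose as measured when the row begins, along the tool's axes as they then stand; what a row does not reach is not made up. A row lasts 1/8 s, in which the tool goes at most 62.5 mm and 10.7 degrees, less where a joint would pass 70% of its speed; a pose out of reach is approached as far as the arm can. A call with a gripper value outside its range is refused whole. The fingers move at their own pace and stop on an object; "newtons" is the grip in N (left out, the last holds). Time passes only in rows, so rows that do not move let the fingers close. It gives the time, the measured TCP pose, the force and the opening at its end, in the units of the state.
- readout.state(): the state, without advancing time (a new reading comes with each control period).
- viewer.camera(name): name is "side" or "top" or "wrist"; returns (picture, depth): 420x560x3 uint8, red, green, blue; 420x560 float32, m along the optical axis (not along the pixel's ray), 0 where there is no reading.
- viewer.calibration(name): a dict with "fov_y" (degrees; the focal length in pixels is half the picture's height over the tangent of half this angle, whatever the lens; pixels are square), "cx", "cy" (the principal point, pixels), "dist_coeffs" ([k1, k2, p1, p2, k3] as OpenCV has them; the pictures are not rectified), "position" and "attitude" of the camera in the world. Camera axes: x right, y down, z forward; pixel columns grow to the right and rows downward; lengths in m; the calibration is good to about 2 mm. A picture is of the moment at which its call begins: read the wrist's pose just before it. calibration takes no time and is no camera call; for the wrist camera it gives the pose at the moment of the call.
- job.sign_off(): hands the job in, once; it reports no verdict.
The state is a dict: "time": time; "joint_pos": joint angles; "qd": joint speeds; "effort": joint torques, N m; "tcp_pos": TCP position; "tool_rot": TCP orientation; "force": force on the tool from outside, world axes, zero at the start; "moment": the same for the moment, N m; "width": finger opening in m.
Only numpy, scipy, OpenCV 4.12 (cv2) and the standard library are available. Lean on these libraries where they do the work, as an engineer would, in place of code of your own. Each camera call takes 0.05 s, during which the arm holds its last target. There are 200 camera calls.

### The job

Sort the turned spindles scattered on the bench by length: lay every one flat on the floor of the rack row that is made for its length (the row's width fits it closely). When all of them are in their rows, push the rack's gate shut until it seats on its catch and stays shut by itself. Leave the glue bottle, the mallet and the push block where they are.

Things in the scene. Friction and masses are not known exactly. Their poses are not given: they have to be found in the camera images.
- short_a: turned dark wooden spindle, 42 mm long (short size), lying: a round barrel 18 mm in diameter between two square ends, each 24 x 24 mm and 10 mm thick. Origin at the middle of its axis (12 mm above what it lies on); its x axis runs along its length. May be absent.
- short_b: turned dark wooden spindle, 42 mm long (short size), lying: a round barrel 18 mm in diameter between two square ends, each 24 x 24 mm and 10 mm thick. Origin at the middle of its axis (12 mm above what it lies on); its x axis runs along its length. May be absent.
- short_c: turned dark wooden spindle, 42 mm long (short size), lying: a round barrel 18 mm in diameter between two square ends, each 24 x 24 mm and 10 mm thick. Origin at the middle of its axis (12 mm above what it lies on); its x axis runs along its length. May be absent.
- middle_a: turned dark wooden spindle, 60 mm long (middle size), lying: a round barrel 18 mm in diameter between two square ends, each 24 x 24 mm and 10 mm thick. Origin at the middle of its axis (12 mm above what it lies on); its x axis runs along its length. May be absent.
- middle_b: turned dark wooden spindle, 60 mm long (middle size), lying: a round barrel 18 mm in diameter between two square ends, each 24 x 24 mm and 10 mm thick. Origin at the middle of its axis (12 mm above what it lies on); its x axis runs along its length. May be absent.
- middle_c: turned dark wooden spindle, 60 mm long (middle size), lying: a round barrel 18 mm in diameter between two square ends, each 24 x 24 mm and 10 mm thick. Origin at the middle of its axis (12 mm above what it lies on); its x axis runs along its length. May be absent.
- long_a: turned dark wooden spindle, 78 mm long (long size), lying: a round barrel 18 mm in diameter between two square ends, each 24 x 24 mm and 10 mm thick. Origin at the middle of its axis (12 mm above what it lies on); its x axis runs along its length. May be absent.
- long_b: turned dark wooden spindle, 78 mm long (long size), lying: a round barrel 18 mm in diameter between two square ends, each 24 x 24 mm and 10 mm thick. Origin at the middle of its axis (12 mm above what it lies on); its x axis runs along its length. May be absent.
- long_c: turned dark wooden spindle, 78 mm long (long size), lying: a round barrel 18 mm in diameter between two square ends, each 24 x 24 mm and 10 mm thick. Origin at the middle of its axis (12 mm above what it lies on); its x axis runs along its length. May be absent.
- row_short: fixed insert (pale cheeks, grey floor) in the rack, the row for the 42 mm spindles: trough 170 mm long (its y), 55 mm wide inside (its x), between low cheeks; 96 mm wide outside like every row. Origin: centre of underside; trough floor 4 mm, cheek tops 24 mm above it. Spindles lie crosswise (length along x), up to 3 along y. At its +y end stands the rack's back wall, at its -y end the gate.
- row_middle: fixed insert (pale cheeks, grey floor) in the rack, the row for the 60 mm spindles: trough 170 mm long (its y), 73 mm wide inside (its x), between low cheeks; 96 mm wide outside like every row. Origin: centre of underside; trough floor 4 mm, cheek tops 24 mm above it. Spindles lie crosswise (length along x), up to 3 along y. At its +y end stands the rack's back wall, at its -y end the gate.
- row_long: fixed insert (pale cheeks, grey floor) in the rack, the row for the 78 mm spindles: trough 170 mm long (its y), 91 mm wide inside (its x), between low cheeks; 96 mm wide outside like every row. Origin: centre of underside; trough floor 4 mm, cheek tops 24 mm above it. Spindles lie crosswise (length along x), up to 3 along y. At its +y end stands the rack's back wall, at its -y end the gate.
- rack: fixed plywood rack, 312 (x) by 184 mm (y), holding the three row inserts side by side along x, 97 mm apart, in varying order, same axes, 8 mm above its origin; walls 10 to 12 mm thick, 45 mm high on its -x, +x and +y sides; its -y end is closed by the gate; a 50 mm high catch post stands past the gate's free end. Origin on the table in the middle of the rows.
- gate (a joint): hinge angle of the gate, rad: 0 shut against its stop; grows as the free end swings out to the rack's -y, up to 1.25. A weak spring (0.09 N m/rad, rest near 0.85, some friction) takes it open again unless caught; near shut, at 0.06 to 0.03 rad, it must be pushed past a sprung roller catch (about 5 N at the free end); seated it reads below 0.015.
- gate_hinge (a point): point on the gate's upright hinge axis, at the -x, -y corner of the rack, 34 mm above the table, midway in the leaf's thickness. Its axes turn with the gate: x along the leaf to its free end, -y out of its outer face (away from the rows).
- gate_push (a point): point on the gate's outer face (the side away from the rows), three quarters of the way from hinge to free end, 34 mm above the table. The leaf is about 288 mm long, 12 mm thick, and stands 11 to 57 mm above the table. Axes as gate_hinge.
- glue: bystander: white squat glue bottle, 56 mm in diameter, 85 mm tall, standing; origin at the centre of its foot.
- mallet: bystander: wooden mallet, lying, handle 190 mm along its -x, head 60 x 110 x 60 mm; origin where handle meets head, on its underside.
- pushblock: bystander: grey push block with a black grip, 160 x 70 x 66 mm; origin at the centre of its underside.
Mind the look-alikes: they are no part of the job. Leave any orange or purple look-alike of the long_c alone.

How it is judged:
On the way, in this order (a step that is already met when the one before it is completed fails the run):
1. every spindle lies flat in the row of its length (x of short_a in the frame of row_short between -0.028 and 0.028 m and y of short_a in the frame of row_short between -0.078 and 0.078 m and z of short_a in the frame of row_short between 0.012 and 0.02 m and linear speed of each of short_a, short_b, short_c, middle_a, middle_b, middle_c, long_a, long_b, long_c below 0.03 m/s and x of short_b in the frame of row_short between -0.028 and 0.028 m and y of short_b in the frame of row_short between -0.078 and 0.078 m and z of short_b in the frame of row_short between 0.012 and 0.02 m and x of short_c in the frame of row_short between -0.028 and 0.028 m and y of short_c in the frame of row_short between -0.078 and 0.078 m and z of short_c in the frame of row_short between 0.012 and 0.02 m and x of middle_a in the frame of row_middle between -0.028 and 0.028 m and y of middle_a in the frame of row_middle between -0.078 and 0.078 m and z of middle_a in the frame of row_middle between 0.012 and 0.02 m and x of middle_b in the frame of row_middle between -0.028 and 0.028 m and y of middle_b in the frame of row_middle between -0.078 and 0.078 m and z of middle_b in the frame of row_middle between 0.012 and 0.02 m and x of middle_c in the frame of row_middle between -0.028 and 0.028 m and y of middle_c in the frame of row_middle between -0.078 and 0.078 m and z of middle_c in the frame of row_middle between 0.012 and 0.02 m and x of long_a in the frame of row_long between -0.028 and 0.028 m and y of long_a in the frame of row_long between -0.078 and 0.078 m and z of long_a in the frame of row_long between 0.012 and 0.02 m and x of long_b in the frame of row_long between -0.028 and 0.028 m and y of long_b in the frame of row_long between -0.078 and 0.078 m and z of long_b in the frame of row_long between 0.012 and 0.02 m and x of long_c in the frame of row_long between -0.028 and 0.028 m and y of long_c in the frame of row_long between -0.078 and 0.078 m and z of long_c in the frame of row_long between 0.012 and 0.02 m), for 0.3 s.
2. the gate is shut and seated on its catch (value of joint gate below 0.025 rad), for 0.3 s.
At the end, for the whole second after the job is handed in: every spindle present lies still on the floor of the row of its own length (its middle within 28 mm of the row's centre line, within the row's length, and 12 to 20 mm above the insert's underside), and the gate is seated on its catch (below 0.025 rad) (all of step 1 and value of joint gate below 0.025 rad and velocity of joint gate below 0.05 rad/s); the robot touches nothing.
It fails at once if the glue bottle is shifted by more than 30 mm or knocked over (distance of glue from where it was at the start of the episode above 0.03 m or angle between glue's own z axis and vertical above 0.5 rad).
It fails at once if the mallet is shifted by more than 30 mm or knocked over (distance of mallet from where it was at the start of the episode above 0.03 m or angle between mallet's own z axis and vertical above 0.5 rad).
It fails at once if the push block is shifted by more than 30 mm or knocked over (distance of pushblock from where it was at the start of the episode above 0.03 m or angle between pushblock's own z axis and vertical above 0.5 rad).
Of short_a, short_b, short_c, middle_a, middle_b, middle_c, long_a, long_b, long_c only 5 to 7 are there at a start; the rules pass over those that are not, and their reading is None.
At some moment in a run one of short_a, short_b, short_c, middle_a, middle_b, middle_c, long_a, long_b, long_c may be knocked a few centimetres aside while the robot is not near it.
Once in a run the grip may slacken for a moment while it holds something.
It also fails if it takes over 210 s, if anything falls off the work surface, if the arm or the gripper's body presses on something with over 40 N, if the wrist force passes 120 N, or if a joint passes its speed limit or range.

## Working session

There is one attempt and no reset: what is moved stays moved. The work goes in short steps, Python scripts to look and compute and a tool call to move; the robot and the scene stay as the last step left them, time stands still between calls to the robot, and variables do not carry over. Pictures are saved under pics/ and viewed, about 12 in all and at most 16, crops included, and the job is handed in when it is done.

Besides the shell and the picture viewer there is one more tool, called after "Call:" as name(argument=value, ...), one argument or row to a line, values as JSON. apply_moves: Moves the arm, as the interface text tells. Its arguments: {"type":"object","properties":{"moves":{"type":"array"},"newtons":{"type":"number"}},"required":["moves"]}

```bash
mkdir -p pics; cat > h.py <<'E'
import numpy as np, cv2
from bench import readout, viewer, job
from scipy.spatial.transform import Rotation as R
def K(c):
    f=210/np.tan(np.radians(c['fov_y'])/2); return np.array([[f,0,c['cx']],[0,f,c['cy']],[0,0,1.]])
def q2R(q): q=np.array(q,float); return R.from_quat(q[[1,2,3,0]]).as_matrix() if q.size==4 else q.reshape(3,3)
def rays(c,px):
    u=cv2.undistortPoints(np.array(px,float).reshape(-1,1,2),K(c),np.array(c['dist_coeffs'],float)).reshape(-1,2)
    return np.c_[u,np.ones(len(u))]@q2R(c['attitude']).T
def plane(c,px,z):
    d=rays(c,px); p=np.array(c['position']); return p+d*((z-p[2])/d[:,2])[:,None]
def cloud(c,D):
    h,w=D.shape; v,u=np.mgrid[:h,:w]; d=rays(c,np.c_[u.ravel(),v.ravel()])
    return (np.array(c['position'])+d*D.reshape(-1,1)).reshape(h,w,3)
def proj(c,P):
    Rm=q2R(c['attitude']); p=(np.array(P,float).reshape(-1,3)-c['position'])@Rm
    return cv2.projectPoints(p,np.zeros(3),np.zeros(3),K(c),np.array(c['dist_coeffs'],float))[0].reshape(-1,2)
def snap(n,f=None):
    c=viewer.calibration(n); im,D=viewer.camera(n)
    if f: cv2.imwrite('pics/'+f,im[:,:,::-1]); np.savez('pics/'+f[:-4]+'.npz',im=im,D=D)
    return c,im,D
E
python3 - <<'E'
from h import *
print(readout.state())
for n in ('top','side'):
    c,im,D=snap(n,n+'0.png'); print(n,c,(D>0).mean())
E
```

```text
{'time': 0.0, 'joint_pos': array([ 1.10700427e+00,  8.74529309e-02,  1.75094392e-01,  1.65980793e+00,
       -1.69729958e-05,  1.57080320e+00]), 'qd': array([-5.36667305e-05, -1.98888568e-04,  6.20011612e-04, -9.58061617e-04,
        3.55681574e-04,  8.28010981e-04]), 'effort': array([-1.16496056e-03, -5.20382631e+01,  4.64809263e+01,  1.61077548e-02,
       -1.29103191e-04, -6.28412948e-07]), 'tcp_pos': array([0.24591018, 0.49163058, 0.19346665]), 'tool_rot': array([-1.49183642e-04,  2.29826498e-01,  9.73231376e-01, -6.68684423e-04]), 'force': array([0.11539489, 0.40989069, 0.01505119]), 'moment': array([-0.03294712, -0.01013647,  0.01922526]), 'width': 0.08532903570603673}
top {'fov_y': 43.045154692738855, 'cx': 283.01043491127587, 'cy': 208.83981237713388, 'dist_coeffs': array([-0.18987649,  0.        ,  0.        ,  0.        ,  0.        ]), 'position': array([0.35779611, 0.12201637, 1.2083828 ]), 'attitude': array([ 0.06834416, -0.69403305,  0.71305277, -0.07213139])} 0.9959651360544217
side {'fov_y': 57.148345890114776, 'cx': 284.9510468236245, 'cy': 209.44897611905378, 'dist_coeffs': array([-0.10593827,  0.        ,  0.        ,  0.        ,  0.        ]), 'position': array([0.40913703, 0.73092109, 0.52254181]), 'attitude': array([ 0.05949336, -0.11039032,  0.88311929, -0.45207836])} 0.996109693877551
```

View pics/top0.png

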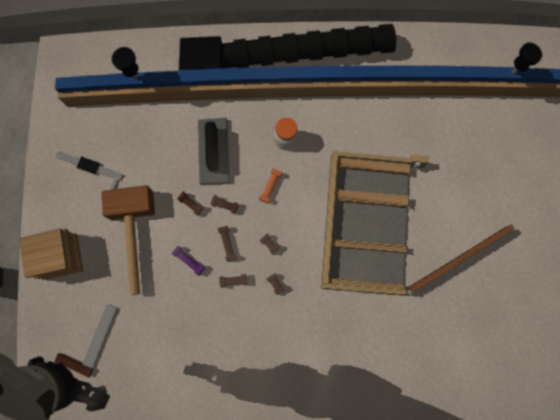

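View pics/side0.png

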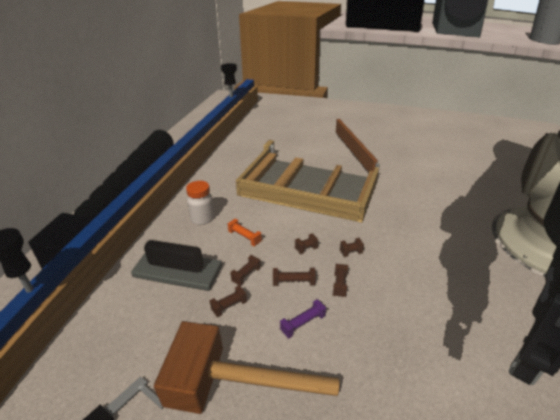

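The top view shows six dark spindles, at (190,203), (225,204), (228,243), (234,281), (270,243) and (277,284). The look-alikes are orange at (271,186) and purple at (188,260). The rack is at (370,225), with its gate open to (512,228). The side view agrees. Next I'll measure these.

```bash
cat > seg.py <<'E'
from h import *
def spindles(c,im,D,zmin=0.008,zmax=0.045,box=None):
    P=cloud(c,D); Z=P[:,:,2]
    hsv=cv2.cvtColor(im,cv2.COLOR_RGB2HSV)
    m=((Z>zmin)&(Z<zmax)&(D>0)).astype(np.uint8)
    n,l,st,ce=cv2.connectedComponentsWithStats(m)
    out=[]
    for i in range(1,n):
        if not 60<st[i,4]<40000: continue
        pm=l==i; q=P[pm]; 
        (x,y),(w,h),a=cv2.minAreaRect((q[:,:2]*1000).astype(np.float32))
        if w<h: w,h,a=h,w,a+90
        out.append((ce[i].round(),st[i,4],np.round([x,y,w,h]),round((a+90)%180-90,1),round(np.percentile(q[:,2],95)*1000,1),np.median(hsv[pm],0)))
    return out
E
python3 - <<'E'
from seg import *
for n in ('top','side'):
    c=viewer.calibration(n); d=np.load(f'pics/{n}0.npz'); im,D=d['im'],d['D']
    print(n)
    for o in spindles(c,im,D): print(*o)
c=viewer.calibration('top'); D=np.load('pics/top0.npz')['D']
P=cloud(c,D)
print('table z',[P[v,u].round(4).tolist() for u,v in [(300,220),(150,330),(460,330),(250,160)]])
print('rack',{k:plane(c,[k],0.053)[0].round(4).tolist() for k in [(334,155),(324,289),(405,291),(411,158),(330,222)]}, [ (k,P[k[1],k[0]].round(4).tolist()) for k in [(370,180),(370,222),(370,268),(332,222),(328,250),(420,158),(412,288),(512,228),(460,260)]])
for y in range(150,300,2): print(y,P[y,372].round(3).tolist(),end=' ')
E
```

```text
top
[345.  55.] 242 [973. -53. 238.  14.] -84.9 44.4 [15. 46. 18.]
[272.  63.] 122 [954. 129. 122.  11.] -85.1 44.8 [15. 44. 26.]
[311.  94.] 3000 [ 878.   19. 1259.    8.] 90.0 43.3 [ 16. 125.  51.]
[214. 153.] 1383 [744. 273. 160.  71.] 2.4 22.3 [23. 25. 74.]
[285. 145.] 94 [753.  99.  53.  24.] -82.0 43.2 [14. 38. 75.]
[367. 223.] 10058 [561. -94. 321. 224.] -7.2 42.1 [19. 33. 88.]
[ 87. 165.] 238 [723. 587.  72.  30.] 68.8 15.5 [14. 15. 20.]
[271. 185.] 302 [654. 140.  78.  24.] -25.1 27.2 [ 10.  164.  146.5]
[133. 245.] 1013 [535. 472. 244. 104.] -8.5 44.1 [ 15. 123.  97.]
[190. 202.] 248 [618. 327.  62.  24.] 49.6 27.9 [ 10. 111.  65.]
[224. 203.] 248 [614. 246.  60.  24.] 68.1 27.1 [10.  96.5 68. ]
[227. 243.] 319 [523. 242.  79.  26.] 14.6 27.0 [10. 90. 74.]
[ 71. 258.] 345 [499. 638. 101.  90.] -78.4 43.0 [ 16. 125.  54.]
[270. 243.] 185 [519. 144.  42.  23.] 42.5 27.2 [11. 86. 78.]
[188. 261.] 318 [486. 329.  79.  27.] 49.7 26.6 [145. 102.  89.]
[428. 275.] 89 [ 441. -219.  166.   12.] -56.9 43.9 [13. 77. 93.]
[276. 283.] 186 [429. 133.  42.  24.] 30.0 28.2 [11. 90. 75.]
[2
[... 3371 characters left out ...]
.033] 248 [0.501, -0.085, 0.029] 250 [0.498, -0.087, 0.016] 252 [0.494, -0.087, 0.01] 254 [0.489, -0.086, 0.016] 256 [0.484, -0.086, 0.017] 258 [0.48, -0.086, 0.011] 260 [0.475, -0.086, 0.012] 262 [0.471, -0.086, 0.01] 264 [0.466, -0.085, 0.015] 266 [0.462, -0.086, 0.011] 268 [0.457, -0.085, 0.014] 270 [0.453, -0.085, 0.009] 272 [0.448, -0.085, 0.01] 274 [0.443, -0.084, 0.017] 276 [0.439, -0.083, 0.016] 278 [0.434, -0.083, 0.014] 280 [0.43, -0.084, 0.012] 282 [0.426, -0.084, 0.011] 284 [0.42, -0.08, 0.031] 286 [0.416, -0.079, 0.034] 288 [0.411, -0.077, 0.046] 290 [0.406, -0.077, 0.043] 292 [0.403, -0.083, 0.007] 294 [0.399, -0.084, 0.001] 296 [0.395, -0.084, -0.001] 298 [0.39, -0.083, 0.001]
```

Lengths from top and side agree. There are three middle spindles: M1 (.618,.327), M2 (.614,.246) and M3 (.438,.228). There is one long, L (.523,.242), and two short: S1 (.519,.144) and S2 (.429,.133). From low to high world x, the rows are middle, long and short, and the rack yaw is about -7°.

Could be taken for the wanted spindles: the orange one at px (271,186) and the purple one at px (188,260), both 78 mm long. I'm choosing the six dark-brown ones. I'll check that in one crop, and refine the rack and write a move planner at the same time.

```bash
cat > plan.py <<'E'
import sys
from h import *
def wrap(a): return (a+180)%360-180
def pose():
    s=readout.state(); Rm=q2R(s['tool_rot']); return s,Rm,np.degrees(np.arctan2(Rm[1,0],Rm[0,0]))
def plan(x,y,z,th=None,step=.058,n=None):
    """rows to tool at x,y,z (m) with tool x axis along +-th (deg; nearest to 173 side)"""
    s,Rm,phi=pose(); p=s['tcp_pos']
    if th is not None: th=wrap(th); th=th if abs(wrap(th-173))<=90 else th+180
    dphi=0 if th is None else wrap(th-phi)
    d=np.array([x,y,z])-p
    k=n or max(1,int(np.ceil(max(np.linalg.norm(d)/step,abs(dphi)/10))))
    print('t',round(s['time'],2),'at',p.round(4),'phi',round(phi,1),'j1,j6',np.degrees(s['joint_pos'][[0,5]]).round(1),'w',round(s['width'],4),'tilt',np.degrees(np.arccos(-Rm[2,2])).round(2))
    for i in range(k):
        a=np.radians(phi+dphi*i/k); ex=[np.cos(a),np.sin(a)]; ey=[np.sin(a),-np.cos(a)]
        print('{"dx":%.2f,"dy":%.2f,"dz":%.2f,"turn":%.3f}'%(*np.round(100/k*np.array([d[:2]@ex,d[:2]@ey,-d[2]]),2),-np.radians(dphi)/k),end=', ')
    print()
if __name__=='__main__':
    a=[float(v) for v in sys.argv[1:]]; plan(*a[:3],a[3] if len(a)>3 else None)
E
python3 - <<'E'
from seg import *
ims=[]
c=viewer.calibration('top'); d=np.load('pics/top0.npz'); im,D=d['im'],d['D']
cv2.imwrite('pics/crop0.png',cv2.resize(im[170:310,160:440,::-1],None,fx=2.8,fy=2.8,interpolation=cv2.INTER_CUBIC))
th=np.radians(-6.9)
for n in ('top','side'):
    c=viewer.calibration(n); d=np.load(f'pics/{n}0.npz'); P=cloud(c,d['D']).reshape(-1,3)
    w=P[(P[:,2]>.015)&(P[:,2]<.06)&(P[:,0]>.38)&(P[:,0]<.74)&(P[:,1]>-.17)&(P[:,1]<.05)]
    b=w[(w[:,1]>-.03)&(w[:,2]>.038)]   # back wall top
    vx,vy,x0,y0=cv2.fitLine(b[:,:2].astype(np.float32),cv2.DIST_HUBER,0,.01,.01).ravel()
    ang=np.degrees(np.arctan(vy/vx)); a=np.radians(ang)
    ex=np.array([np.cos(a),np.sin(a)]);ey=np.array([-np.sin(a),np.cos(a)])
    u=w[:,:2]@ex; v=w[:,:2]@ey
    print(n,'yaw',ang.round(2),'back v pct',np.percentile(b[:,:2]@ey,[2,50,98]).round(4),'u range',np.percentile(u,[.5,99.5]).round(4))
    bc=np.array([x0,y0])@ey
    s=(v<bc-.03)&(v>bc-.15)
    h,e=np.histogram(u[s],bins=np.arange(.38,.75,.002)); print([(round(e[i],3),int(h[i])) for i in range(len(h)) if h[i]>3])
E
```

```text
top yaw -5.89 back v pct [0.0209 0.0672 0.0751] u range [0.4085 0.7193]
[(np.float64(0.406), 8), (np.float64(0.408), 70), (np.float64(0.41), 44), (np.float64(0.412), 51), (np.float64(0.414), 47), (np.float64(0.416), 47), (np.float64(0.418), 32), (np.float64(0.42), 48), (np.float64(0.422), 49), (np.float64(0.424), 46), (np.float64(0.426), 46), (np.float64(0.428), 48), (np.float64(0.43), 24), (np.float64(0.432), 8), (np.float64(0.434), 8), (np.float64(0.438), 9), (np.float64(0.44), 9), (np.float64(0.442), 7), (np.float64(0.444), 8), (np.float64(0.446), 10), (np.float64(0.448), 8), (np.float64(0.45), 8), (np.float64(0.452), 7), (np.float64(0.454), 5), (np.float64(0.456), 9), (np.float64(0.458), 6), (np.float64(0.46), 7), (np.float64(0.462), 7), (np.float64(0.464), 9), (np.float64(0.466), 11), (np.float64(0.468), 10), (np.float64(0.47), 12), (np.float64(0.472), 9), (np.float64(0.474), 6), (np.float64(0.476), 6), (np.float64(0.478), 8), (np.float64(0.48), 6), (np.float64(0.482), 12), (np.float64(0.484), 14), (np.float64(0.486), 4), (np.float64(0.488), 9), (np.float64(0.49), 5), (np.float6
[... 3382 characters left out ...]
), 60), (np.float64(0.61), 40), (np.float64(0.612), 21), (np.float64(0.614), 22), (np.float64(0.616), 18), (np.float64(0.618), 24), (np.float64(0.62), 15), (np.float64(0.622), 19), (np.float64(0.624), 20), (np.float64(0.626), 20), (np.float64(0.628), 19), (np.float64(0.63), 19), (np.float64(0.632), 10), (np.float64(0.686), 21), (np.float64(0.688), 73), (np.float64(0.69), 23), (np.float64(0.692), 19), (np.float64(0.694), 19), (np.float64(0.696), 18), (np.float64(0.698), 13), (np.float64(0.7), 22), (np.float64(0.702), 15), (np.float64(0.704), 16), (np.float64(0.706), 63), (np.float64(0.708), 65), (np.float64(0.71), 21), (np.float64(0.712), 19), (np.float64(0.714), 16), (np.float64(0.716), 13)]
```

View pics/crop0.png

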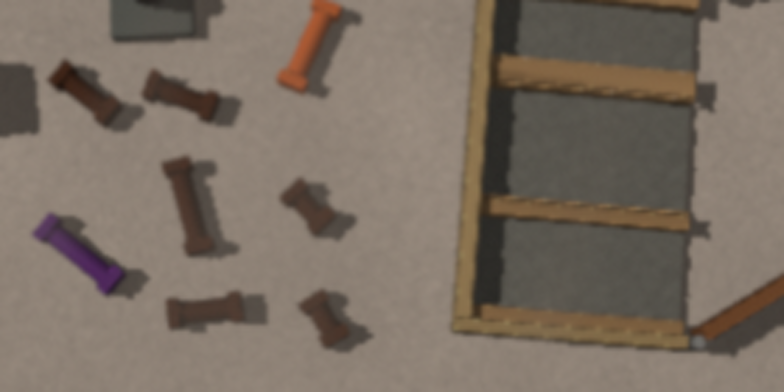

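```bash
python3 plan.py .618 .327 .12 50
```

```text
t 0.1 at [0.2459 0.4917 0.1936] phi 153.4 j1,j6 [63.4 90. ] w 0.0849 tilt 0.07
{"dx":-5.08,"dy":0.24,"dz":0.92,"turn":-0.167}, {"dx":-5.05,"dy":-0.61,"dz":0.92,"turn":-0.167}, {"dx":-4.88,"dy":-1.44,"dz":0.92,"turn":-0.167}, {"dx":-4.57,"dy":-2.23,"dz":0.92,"turn":-0.167}, {"dx":-4.14,"dy":-2.96,"dz":0.92,"turn":-0.167}, {"dx":-3.59,"dy":-3.61,"dz":0.92,"turn":-0.167}, {"dx":-2.94,"dy":-4.15,"dz":0.92,"turn":-0.167}, {"dx":-2.21,"dy":-4.58,"dz":0.92,"turn":-0.167},
```

The crop shows six dark-brown spindles, with orange at (310,45) and purple at (80,255) clearly different in colour. I'll move towards M1 first.

Call:
apply_moves(
  moves=[
    {"grip": 0.1,"dx": -5.1,"dy": 0.2,"dz": 0.9,"turn": -0.167},
    {"grip": 0.1,"dx": -5.0,"dy": -0.6,"dz": 0.9,"turn": -0.167},
    {"grip": 0.1,"dx": -4.9,"dy": -1.4,"dz": 0.9,"turn": -0.167},
    {"grip": 0.1,"dx": -4.6,"dy": -2.2,"dz": 0.9,"turn": -0.167},
    {"grip": 0.1,"dx": -4.1,"dy": -3.0,"dz": 0.9,"turn": -0.167},
  ],
  newtons=30,
)

```text
time: 0.72
tcp_pos: [0.4827, 0.3899, 0.1461]
tool_rot: [-0.001, -0.2, 0.98, -0.0]
force: [0.4, 0.7, -0.1]
width: 0.047
```

```bash
python3 plan.py .618 .327 .12 50.5; python3 - <<'E'
from seg import *
for n in ('top','side'):
    c=viewer.calibration(n); d=np.load(f'pics/{n}0.npz'); P=cloud(c,d['D']).reshape(-1,3)
    a=np.radians(-6.2); ex=np.array([np.cos(a),np.sin(a)]);ey=np.array([-np.sin(a),np.cos(a)])
    u=P[:,:2]@ex; v=P[:,:2]@ey; z=P[:,2]
    for m,nm in ((((u>.60)&(u<.645)&(v>-.16+.06)&(v<.05)&(z>.02)&(z<.045)),'div'),((u>.43)&(u<.69)&(v>.06)&(v<.09)&(z>.037)&(z<.06),'back')):
        q=P[m][:,:2]; vx,vy,x0,y0=cv2.fitLine(q.astype(np.float32),cv2.DIST_HUBER,0,.01,.01).ravel()
        print(n,nm,np.degrees(np.arctan2(vy,vx)).round(2),x0.round(4),y0.round(4),np.percentile(v[m],[1,50,99]).round(4),np.percentile(u[m],[1,50,99]).round(4))
E
```

```text
t 0.72 at [0.4827 0.3899 0.1461] phi -156.9 j1,j6 [38.9 15.8] w 0.047 tilt 0.13
{"dx":-3.33,"dy":-3.70,"dz":0.87,"turn":-0.160}, {"dx":-2.70,"dy":-4.18,"dz":0.87,"turn":-0.160}, {"dx":-2.00,"dy":-4.55,"dz":0.87,"turn":-0.160}, 
top div 83.43 0.6115 -0.123 [-0.0978 -0.024   0.0486] [0.6104 0.6215 0.635 ]
top back -6.66 0.5606 0.0112 [0.0652 0.0717 0.078 ] [0.4326 0.554  0.6866]
side div 81.49 0.612 -0.0923 [-0.0988 -0.0225  0.0441] [0.6086 0.6185 0.6332]
side back -6.64 0.5258 0.0192 [0.0652 0.0755 0.0798] [0.4323 0.5504 0.6875]
```

Call:
apply_moves(
  moves=[
    {"grip": 0.1,"dx": -3.3,"dy": -3.7,"dz": 0.9,"turn": -0.16},
    {"grip": 0.1,"dx": -2.7,"dy": -4.2,"dz": 0.9,"turn": -0.16},
    {"grip": 0.1,"dx": -2.0,"dy": -4.5,"dz": 0.9,"turn": -0.16},
  ],
)

```text
time: 1.1
tcp_pos: [0.6219, 0.3249, 0.1164]
tool_rot: [-0.002, -0.435, 0.901, -0.0]
force: [0.0, -0.2, -0.2]
width: 0.047
```

```bash
python3 - <<'E'
from plan import *; from seg import *
plan(.617,.3275,.004,50.5)
c,im,D=snap('wrist','w1.png'); print(c['position'],c['fov_y'])
for o in spindles(c,im,D,.006,.04): print(*o)
E
```

```text
t 1.1 at [0.6219 0.3249 0.1164] phi -128.5 j1,j6 [ 27.6 -23.9] w 0.047 tilt 0.24
{"dx":0.05,"dy":0.27,"dz":5.62,"turn":0.009}, {"dx":0.05,"dy":0.27,"dz":5.62,"turn":0.009}, 
[0.57701585 0.26712845 0.29475106] 71.08496384737326
[395.   8.] 435 [444. 255.  24.  15.] -48.3 23.3 [ 11. 176. 105.]
[312.  59.] 2357 [523. 243.  79.  24.] 14.2 23.1 [ 11. 178. 118.]
[119.  67.] 2527 [654. 142.  79.  25.] -24.9 22.9 [ 14. 255. 148.]
[400. 115.] 2187 [487. 332.  78.  25.] 49.9 22.9 [145. 156. 145.]
[ 20. 117.] 1737 [757. 112.  55.  26.] 53.0 38.1 [ 12.  41. 166.]
[233. 132.] 1573 [614. 248.  61.  24.] 68.3 23.0 [ 11. 177. 113.]
[165. 226.] 6721 [745. 275. 160.  71.] 2.0 15.6 [ 23.  30. 135.]
[459. 231.] 4983 [510. 436. 186.  91.] 13.4 39.7 [ 17. 140. 138.]
[283. 202.] 1312 [619. 327.  60.  24.] 50.7 23.1 [ 11. 177. 116.]
[ 45. 293.] 3438 [879. 241. 145.   5.] -89.7 38.0 [ 16. 142.  99.]
[316. 284.] 247 [644. 417.  20.   2.] 8.7 38.5 [ 13. 175.  87.]
[511. 323.] 2345 [506. 595.  82.  18.] 7.5 38.6 [ 16. 142. 103.]
[123. 358.] 70 [879. 358.   6.   2.] -84.8 30.3 [ 16. 140.  96.]
[158. 391.] 597 [879. 417.  41.   5.] 88.7 38.4 [ 16. 142. 101.]
```

View pics/w1.png

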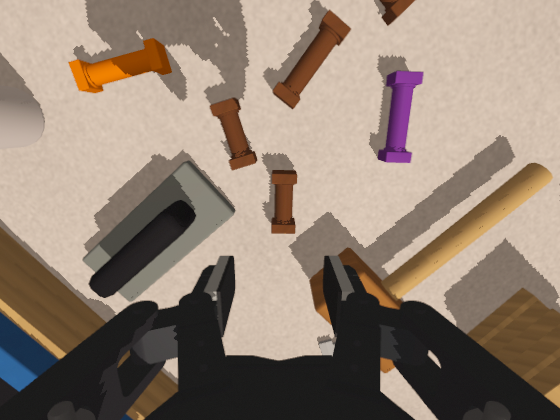

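The wrist view shows M1 at (283,202), centred between the open jaws, with the mallet head and push block clear. It measures (.619,.327) at 50.7°. I'll grasp it.

Call:
apply_moves(
  moves=[
    {"grip": 0.1,"dx": 0,"dy": 0.35,"dz": 5.0,"turn": 0.01},
    {"grip": 0.1,"dx": 0,"dy": 0,"dz": 4.5},
    {"grip": 0.1,"dx": 0,"dy": 0,"dz": 1.6},
    {"grip": -1,"dx": 0,"dy": 0,"dz": 0},
    {"grip": -1,"dx": 0,"dy": 0,"dz": 0},
  ],
)

```text
invalid input
```

```bash
python3 plan.py .619 .327 .004 50.7
```

```text
t 1.15 at [0.6259 0.3213 0.1132] phi -128.1 j1,j6 [ 27.2 -24.7] w 0.0471 tilt 0.36
{"dx":-0.01,"dy":0.45,"dz":5.46,"turn":0.011}, {"dx":-0.01,"dy":0.45,"dz":5.46,"turn":0.011},
```

Call:
apply_moves(
  moves=[
    {"grip": 0.1,"dx": 0,"dy": 0.8,"dz": 5.0,"turn": 0.02},
    {"grip": 0.1,"dx": 0,"dy": 0,"dz": 4.4,"turn": 0},
    {"grip": 0.1,"dx": 0,"dy": 0,"dz": 0,"turn": 0},
  ],
)

```text
time: 1.52
tcp_pos: [0.6203, 0.3236, 0.0141]
tool_rot: [-0.005, -0.427, 0.904, -0.001]
force: [-0.5, -0.2, 0.4]
width: 0.0467
```

```bash
python3 plan.py .619 .327 .004 50.7
```

```text
t 1.52 at [0.6203 0.3236 0.0141] phi -129.4 j1,j6 [ 27.6 -23. ] w 0.0467 tilt 0.55
{"dx":-0.18,"dy":0.31,"dz":1.01,"turn":-0.002},
```

Call:
apply_moves(
  moves=[
    {"grip": 0.1,"dx": -0.2,"dy": 0.3,"dz": 1.0,"turn": 0},
    {"grip": -1,"dx": 0,"dy": 0,"dz": 0,"turn": 0},
    {"grip": -1,"dx": 0,"dy": 0,"dz": 0,"turn": 0},
    {"grip": -1,"dx": 0,"dy": 0,"dz": 0,"turn": 0},
  ],
)

```text
time: 2.02
tcp_pos: [0.6212, 0.3291, 0.0098]
tool_rot: [-0.001, -0.427, 0.904, -0.001]
force: [0.4, -0.4, 0.4]
width: -0.0
```

```bash
python3 plan.py .467 -.018 .13 173.35
```

```text
t 2.02 at [0.6212 0.3291 0.0098] phi -129.4 j1,j6 [ 28.  -22.7] w -0.0 tilt 0.17
{"dx":5.23,"dy":-1.44,"dz":-1.72,"turn":0.143}, {"dx":4.97,"dy":-2.17,"dz":-1.72,"turn":0.143}, {"dx":4.61,"dy":-2.86,"dz":-1.72,"turn":0.143}, {"dx":4.16,"dy":-3.49,"dz":-1.72,"turn":0.143}, {"dx":3.62,"dy":-4.04,"dz":-1.72,"turn":0.143}, {"dx":3.01,"dy":-4.52,"dz":-1.72,"turn":0.143}, {"dx":2.33,"dy":-4.90,"dz":-1.72,"turn":0.143},
```

The jaws closed on nothing (width 0). I'll raise the arm and look.

Call:
apply_moves(
  moves=[
    {"grip": 0.1,"dx": 0,"dy": 0,"dz": 0,"turn": 0},
    {"grip": 0.1,"dx": 0,"dy": 0,"dz": 0,"turn": 0},
    {"grip": 0.1,"dx": 0,"dy": 0,"dz": -3,"turn": 0},
    {"grip": 0.1,"dx": 0,"dy": 0,"dz": -3,"turn": 0},
    {"grip": 0.1,"dx": 0,"dy": 0,"dz": 0,"turn": 0},
  ],
)

```text
time: 2.65
tcp_pos: [0.6214, 0.3291, 0.0721]
tool_rot: [-0.001, -0.427, 0.904, -0.001]
force: [0.7, 0.5, -0.7]
width: 0.0468
```

```bash
python3 - <<'E'
from plan import *; from seg import *
c,im,D=snap('wrist','w2.png')
for o in spindles(c,im,D,.006,.04): print(*o)
c,im,D=snap('top','top2.png')
for o in spindles(c,im,D,.006,.04): print(*o)
plan(.619,.327,.004,50.7)
E
```

```text
[309.  46.] 3071 [523. 243.  78.  24.] 14.4 22.8 [ 11. 177. 120.]
[82. 54.] 3820 [654. 142.  79.  25.] -25.6 22.9 [ 14. 255. 151.]
[418. 106.] 3234 [486. 332.  78.  25.] 50.4 23.0 [146. 155. 148.]
[220. 131.] 2211 [615. 249.  60.  24.] 68.4 23.1 [ 11. 176. 115.]
[147. 238.] 8783 [745. 275. 161.  71.] 1.9 15.7 [ 23.  29. 139.]
[480. 249.] 5554 [519. 453. 178.  56.] -8.9 39.7 [ 17. 140. 130.]
[280. 211.] 1829 [619. 327.  60.  24.] 50.7 23.0 [ 11. 176. 121.]
[ 29. 335.] 2763 [879. 263.  89.   6.] -89.5 38.0 [ 16. 141. 103.]
[320. 308.] 308 [647. 417.  15.   2.] 9.7 38.7 [ 13. 174.  91.]
[536. 352.] 2311 [508. 595.  75.  13.] 11.3 37.3 [ 16. 141. 106.]
[136. 412.] 334 [879. 404.  28.   4.] 89.7 27.6 [ 16. 141. 104.]
[359.  93.] 2210 [ 877. -108. 1005.   12.] -90.0 38.3 [ 16. 123.  56.]
[ 69. 102.] 71 [878. 627.  48.   4.] 88.5 39.6 [ 16. 119.  58.]
[214. 153.] 1372 [747. 275. 165.  75.] 2.7 21.9 [26. 23. 79.]
[285. 145.] 85 [750. 103.  50.  18.] 86.2 37.9 [14. 37. 82.]
[ 83. 163.] 352 [727. 599. 132.  32.] 72.0 15.1 [17.  19.  33.5]
[369. 223.] 9374 [ 557. -102.  298.  211.] -6.5 35.0 [20. 33. 61.]
[271. 185.] 307 [656. 139.  85.  28.] -22.5 27.0 [ 10. 144.  93.]
[226. 204.] 217 [614. 246.  61.  23.] 67.8 27.9 [ 11. 102.  69.]
[324. 256.] 102 [499.  23. 178.  32.] 4.1 39.3 [ 17.   74.  119.5]
[118. 219.] 71 [583. 491.  63.  24.] 62.7 39.1 [ 13. 123.  53.]
[134. 260.] 256 [483. 452. 147.  24.] 8.0 39.8 [ 15.  111.5  90.5]
[ 71. 259.] 324 [481. 614. 133.  69.] -36.0 31.3 [ 16. 123.  60.]
[270. 243.] 188 [520. 144.  42.  24.] 41.8 27.9 [11. 95. 78.]
[429. 274.] 72 [ 444. -223.  164.   12.] -57.3 37.8 [13.  77.  65.5]
[276. 284.] 189 [429. 133.  42.  26.] 30.7 27.3 [11. 96. 78.]
[ 90. 346.] 1023 [316. 566. 174.  91.] -26.1 18.5 [ 17.  20. 119.]
t 2.75 at [0.6203 0.3285 0.069 ] phi -129.4 j1,j6 [ 28.  -22.6] w 0.0471 tilt 0.34
{"dx":0.10,"dy":0.00,"dz":3.25,"turn":-0.001}, {"dx":0.10,"dy":0.00,"dz":3.25,"turn":-0.001},
```

View pics/w2.png

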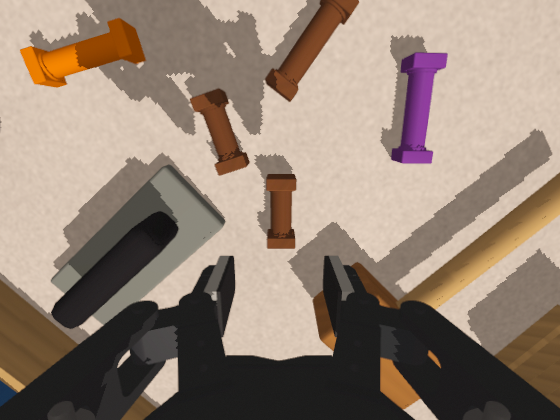

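```bash
python3 - <<'E'
from plan import *
d=np.load('pics/w2.npz'); D=d['D']; c=viewer.calibration('wrist'); s,Rm,phi=pose()
print(c['position'],c['attitude'],s['tcp_pos'])
P=cloud(c,D); L=(P-s['tcp_pos'])@Rm  # tool frame
for u,v in [(231,262),(222,300),(328,262),(338,300),(225,330),(335,330),(280,211),(280,380)]: print((u,v),(L[v,u]*1000).round(1))
print('tcp px',proj(c,s['tcp_pos']),'grasp',proj(c,s['tcp_pos']-.019*Rm[:,2]))
m=(D>0)&(D<.3)&(np.abs(L[:,:,0])<.1); q=L[m]*1000; print(m.sum(),np.percentile(q,[1,50,99],axis=0).round(1))
for sgn in(-1,1):
    k=q[(q[:,1]*sgn>10)&(q[:,2]>-40)&(q[:,2]<20)]; print(sgn,len(k), k.min(0).round(1) if len(k) else '',k.max(0).round(1) if len(k) else '')
E
```

```text
[0.57458305 0.27195146 0.24749125] [0.04872408 0.33361939 0.93144228 0.13689171] [0.62030313 0.32853139 0.06903396]
(231, 262) [  8.5 -24.  -46.8]
(222, 300) [  3.2 -24.2 -71.4]
(328, 262) [  9.5  23.4 -48.8]
(338, 300) [  6.2  23.3 -76. ]
(225, 330) [-128.4  -55.5   73.8]
(335, 330) [ -8.2  22.9 -76. ]
(280, 211) [ 5.   0.6 52.9]
(280, 380) [  10.4   -0.2 -118.4]
tcp px [[279.43301685 241.52884149]] grasp [[279.51661323 253.88798042]]
164362 [[ -94.3 -253.7 -132.5]
 [  10.6   -0.9   72.9]
 [  97.8  251.1   75.3]]
-1 4617 [ -77.4 -175.1  -40. ] [  8.4 -24.   20. ]
1 395 [-99.6  22.8 -40. ] [  8.4 120.1  20. ]
```

```bash
python3 - <<'E'
from plan import *
d=np.load('pics/w2.npz'); D=d['D']; im=d['im']; c=viewer.calibration('wrist'); s,Rm,phi=pose()
L=(cloud(c,D)-s['tcp_pos'])@Rm*1000
for u in (218,228,232,328,334): print(u,[(v,round(float(D[v,u]),3),L[v,u].round(0).tolist()) for v in range(248,300,6)])
for z in (0,-5,-20,-40,-50): print(z,proj(c,[s['tcp_pos']+Rm@np.array([x,y,z])/1000 for x,y in((11,-23.5),(11,23.5),(-11,-23.5))]).round(0).tolist())
E
```

```text
218 [(248, 0.274, [-37.0, -57.0, 74.0]), (254, 0.274, [-43.0, -57.0, 73.0]), (260, 0.144, [10.0, -30.0, -47.0]), (266, 0.137, [10.0, -29.0, -55.0]), (272, 0.132, [10.0, -28.0, -59.0]), (278, 0.127, [10.0, -27.0, -65.0]), (284, 0.121, [10.0, -26.0, -71.0]), (290, 0.117, [10.0, -25.0, -75.0]), (296, 0.119, [7.0, -25.0, -74.0])]
228 [(248, 0.274, [-37.0, -48.0, 74.0]), (254, 0.276, [-44.0, -48.0, 75.0]), (260, 0.145, [9.0, -25.0, -46.0]), (266, 0.137, [10.0, -24.0, -54.0]), (272, 0.137, [8.0, -24.0, -55.0]), (278, 0.136, [5.0, -24.0, -56.0]), (284, 0.137, [2.0, -24.0, -57.0]), (290, 0.136, [-0.0, -24.0, -58.0]), (296, 0.138, [-4.0, -24.0, -58.0])]
232 [(248, 0.273, [-37.0, -44.0, 73.0]), (254, 0.275, [-43.0, -44.0, 74.0]), (260, 0.148, [8.0, -24.0, -43.0]), (266, 0.149, [4.0, -24.0, -43.0]), (272, 0.148, [2.0, -24.0, -45.0]), (278, 0.148, [-1.0, -24.0, -46.0]), (284, 0.148, [-4.0, -24.0, -47.0]), (290, 0.148, [-7.0, -24.0, -48.0]), (296, 0.148, [-10.0, -24.0, -48.0])]
328 [(248, 0.272, [-37.0, 45.0, 73.0]), (254, 0.275, [-43.0, 46.0, 74.0]), (260, 0.143, [10.0, 24.0, -48.0]), (266, 0.14, [9.0, 23.0, -52.0]), (272, 0.139, [6.0, 23.0, -53.0]), (278, 0.14, [3.0, 23.0, -53.0]), (284, 0.14, [1.0, 23.0, -54.0]), (290, 0.14, [-2.0, 23.0, -55.0]), (296, 0.14, [-5.0, 23.0, -56.0])]
334 [(248, 0.274, [-37.0, 51.0, 75.0]), (254, 0.275, [-43.0, 51.0, 74.0]), (260, 0.144, [10.0, 27.0, -47.0]), (266, 0.138, [10.0, 26.0, -53.0]), (272, 0.133, [9.0, 25.0, -59.0]), (278, 0.126, [10.0, 23.0, -66.0]), (284, 0.124, [9.0, 23.0, -68.0]), (290, 0.124, [7.0, 23.0, -69.0]), (296, 0.125, [3.0, 23.0, -69.0])]
0 [[243.0, 226.0], [316.0, 226.0], [244.0, 257.0]]
-5 [[242.0, 228.0], [317.0, 228.0], [243.0, 260.0]]
-20 [[239.0, 237.0], [320.0, 237.0], [240.0, 271.0]]
-40 [[234.0, 252.0], [326.0, 252.0], [236.0, 289.0]]
-50 [[231.0, 260.0], [329.0, 260.0], [233.0, 300.0]]
```

The fingertips are about 43 mm behind the reported TCP (seen at w=47), so the jaws closed above the spindle. I'll go lower in small steps and watch the force.

Call:
apply_moves(
  moves=[
    {"grip": 0.1,"dx": 0.1,"dy": 0,"dz": 4.0,"turn": 0},
    {"grip": 0.1,"dx": 0.1,"dy": 0,"dz": 2.5,"turn": 0},
    {"grip": 0.1,"dx": 0,"dy": 0,"dz": 1.0,"turn": 0},
    {"grip": 0.1,"dx": 0,"dy": 0,"dz": 0.5,"turn": 0},
  ],
)

```text
time: 3.25
tcp_pos: [0.617, 0.3257, -0.017]
tool_rot: [-0.005, -0.427, 0.904, -0.001]
force: [0.0, -0.7, -0.0]
width: 0.0466
```

```bash
python3 - <<'E'
from plan import *
c,im,D=snap('wrist','w3.png'); c2,i2,D2=snap('side','s3.png')
plan(.619,.327,-.035,50.7)
s,Rm,phi=pose(); P=cloud(c,D)
L=(P-s['tcp_pos'])@Rm*1000
m=(np.abs(L[:,:,1])>15)&(np.abs(L[:,:,1])<32)&(np.abs(L[:,:,0])<12)&(D<.2)&(D>0)
print('tip z world',np.percentile(P[m][:,2],[0.5,2,10]).round(4), s['force'])
cv2.imwrite('pics/s3c.png',cv2.resize(i2[230:370,150:350,::-1],None,fx=3,fy=3))
E
```

```text
t 3.35 at [ 0.6172  0.3258 -0.0166] phi -129.4 j1,j6 [ 27.9 -22.7] w 0.047 tilt 0.56
{"dx":-0.21,"dy":-0.06,"dz":1.84,"turn":-0.002}, 
tip z world [-0.0029 -0.0025 -0.0019] [-0.01320608  0.44009728  0.26791155]
```

View pics/s3c.png

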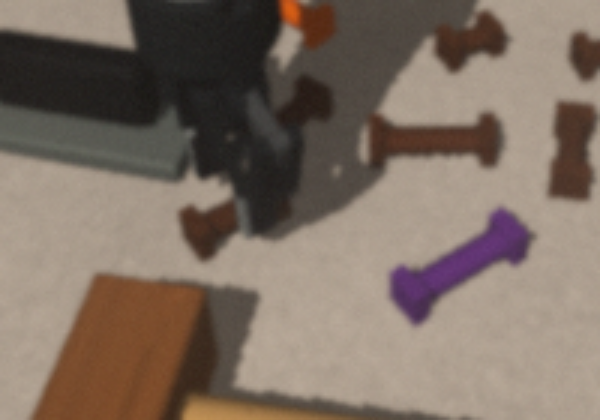

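The side crop shows the fingers straddling M1, still above the bench (finger tip at (262,225), spindle end at (205,225)). I'll descend 1.8 cm more and close.

Call:
apply_moves(
  moves=[
    {"grip": 0.1,"dx": -0.2,"dy": 0,"dz": 1.2,"turn": 0},
    {"grip": 0.1,"dx": 0,"dy": 0,"dz": 0.5,"turn": 0},
    {"grip": -1,"dx": 0,"dy": 0,"dz": 0,"turn": 0},
    {"grip": -1,"dx": 0,"dy": 0,"dz": 0,"turn": 0},
    {"grip": -1,"dx": 0,"dy": 0,"dz": 0,"turn": 0},
  ],
)

```text
time: 3.98
tcp_pos: [0.6198, 0.3281, -0.0322]
tool_rot: [-0.003, -0.427, 0.904, -0.001]
force: [0.2, 0.8, -0.9]
width: 0.0167
```

```bash
python3 plan.py .467 -.018 .09 173.35
```

```text
t 3.98 at [ 0.6198  0.3281 -0.0322] phi -129.4 j1,j6 [ 27.9 -22.7] w 0.0167 tilt 0.35
{"dx":5.21,"dy":-1.45,"dz":-1.75,"turn":0.143}, {"dx":4.95,"dy":-2.18,"dz":-1.75,"turn":0.143}, {"dx":4.59,"dy":-2.86,"dz":-1.75,"turn":0.143}, {"dx":4.13,"dy":-3.48,"dz":-1.75,"turn":0.143}, {"dx":3.60,"dy":-4.04,"dz":-1.75,"turn":0.143}, {"dx":2.99,"dy":-4.51,"dz":-1.75,"turn":0.143}, {"dx":2.31,"dy":-4.88,"dz":-1.75,"turn":0.143},
```

Holding M1 (width 16.7 mm). I'll lift and carry it.

Call:
apply_moves(
  moves=[
    {"grip": -1,"dx": 0,"dy": 0,"dz": -3.5,"turn": 0},
    {"grip": -1,"dx": 0,"dy": 0,"dz": -5,"turn": 0},
    {"grip": -1,"dx": 4.9,"dy": -2.0,"dz": -1.0,"turn": 0.14},
    {"grip": -1,"dx": 4.9,"dy": -2.2,"dz": 0,"turn": 0.14},
    {"grip": -1,"dx": 4.6,"dy": -2.9,"dz": 0,"turn": 0.14},
  ],
  newtons=50,
)

```text
time: 4.6
tcp_pos: [0.5616, 0.1783, 0.0667]
tool_rot: [-0.001, -0.226, 0.974, -0.002]
force: [1.0, -0.4, -0.2]
width: 0.0158
```

```bash
python3 plan.py .467 -.018 .06 173.35
```

```text
t 4.6 at [0.5616 0.1783 0.0667] phi -153.9 j1,j6 [17.7 -8.4] w 0.0158 tilt 0.26
{"dx":4.28,"dy":-3.37,"dz":0.17,"turn":0.143}, {"dx":3.76,"dy":-3.94,"dz":0.17,"turn":0.143}, {"dx":3.16,"dy":-4.44,"dz":0.17,"turn":0.143}, {"dx":2.50,"dy":-4.84,"dz":0.17,"turn":0.143},
```

Call:
apply_moves(
  moves=[
    {"grip": -1,"dx": 4.2,"dy": -3.3,"dz": 0.2,"turn": 0.14},
    {"grip": -1,"dx": 3.7,"dy": -3.9,"dz": 0.2,"turn": 0.14},
    {"grip": -1,"dx": 3.0,"dy": -4.2,"dz": 0.2,"turn": 0.14},
    {"grip": -1,"dx": 1.0,"dy": -2.5,"dz": 0,"turn": 0.12},
    {"grip": -1,"dx": 0,"dy": 0,"dz": 0,"turn": 0},
  ],
)

```text
time: 5.22
tcp_pos: [0.4794, 0.0026, 0.0637]
tool_rot: [0.002, 0.054, 0.999, -0.002]
force: [0.3, 0.5, -0.3]
width: 0.0162
```

```bash
python3 - <<'E'
from plan import *
plan(.467,-.018,.06,173.35)
c,im,D=snap('wrist','w4.png')
s,Rm,phi=pose(); P=cloud(c,D)
a=np.radians(-6.65); u=P[:,:,0]*np.cos(a)+P[:,:,1]*np.sin(a); v=-P[:,:,0]*np.sin(a)+P[:,:,1]*np.cos(a); z=P[:,:,2]
# heights along u at several v, and along v
for v0 in (-.06,-.08):
  m=(abs(v-v0)<.004)&(D>0); b=np.arange(.38,.75,.004); k=np.digitize(u[m],b)
  print(v0,[(round(b[i-1],3),round(float(np.median(z[m][k==i])),3)) for i in range(1,len(b)) if (k==i).sum()>2])
for u0 in (.55,.6):
  m=(abs(u-u0)<.006)&(D>0); b=np.arange(-.14,.12,.004); k=np.digitize(v[m],b)
  print(u0,[(round(b[i-1],3),round(float(np.median(z[m][k==i])),3)) for i in range(1,len(b)) if (k==i).sum()>2])
E
```

```text
t 5.22 at [0.4794 0.0026 0.0637] phi 173.8 j1,j6 [0.5 6.6] w 0.0162 tilt 0.31
{"dx":1.01,"dy":-2.18,"dz":0.37,"turn":0.009}, 
-0.06 [(np.float64(0.38), -0.002), (np.float64(0.384), -0.002), (np.float64(0.388), -0.002), (np.float64(0.392), -0.001), (np.float64(0.396), -0.002), (np.float64(0.4), -0.001), (np.float64(0.404), -0.001), (np.float64(0.408), 0.043), (np.float64(0.412), 0.044), (np.float64(0.416), 0.043), (np.float64(0.42), 0.03), (np.float64(0.424), 0.03), (np.float64(0.428), 0.03), (np.float64(0.432), 0.01), (np.float64(0.436), 0.01), (np.float64(0.44), 0.01), (np.float64(0.444), 0.011), (np.float64(0.448), 0.01), (np.float64(0.452), 0.01), (np.float64(0.456), 0.01), (np.float64(0.46), 0.01), (np.float64(0.464), 0.011), (np.float64(0.468), 0.01), (np.float64(0.472), 0.01), (np.float64(0.476), 0.01), (np.float64(0.48), 0.01), (np.float64(0.484), 0.011), (np.float64(0.488), 0.011), (np.float64(0.492), 0.01), (np.float64(0.496), 0.011), (np.float64(0.5), 0.01), (np.float64(0.504), 0.023), (np.float64(0.508), 0.03), (np.float64(0.512), 0.031), (np.float64(0.516), 0.03), (np.flo
[... 2825 characters left out ...]
4(0.104), -0.002), (np.float64(0.108), -0.002), (np.float64(0.112), -0.002)]
0.6 [(np.float64(-0.14), -0.002), (np.float64(-0.136), -0.002), (np.float64(-0.132), -0.002), (np.float64(-0.128), -0.002), (np.float64(-0.124), -0.002), (np.float64(-0.12), -0.001), (np.float64(-0.116), -0.001), (np.float64(-0.112), -0.001), (np.float64(-0.104), 0.01), (np.float64(-0.1), 0.01), (np.float64(-0.096), 0.01), (np.float64(-0.048), 0.01), (np.float64(-0.044), 0.011), (np.float64(0.036), 0.01), (np.float64(0.04), 0.01), (np.float64(0.044), 0.01), (np.float64(0.048), 0.01), (np.float64(0.052), 0.01), (np.float64(0.056), 0.01), (np.float64(0.06), 0.01), (np.float64(0.064), 0.01), (np.float64(0.068), 0.011)]
```

View pics/w4.png

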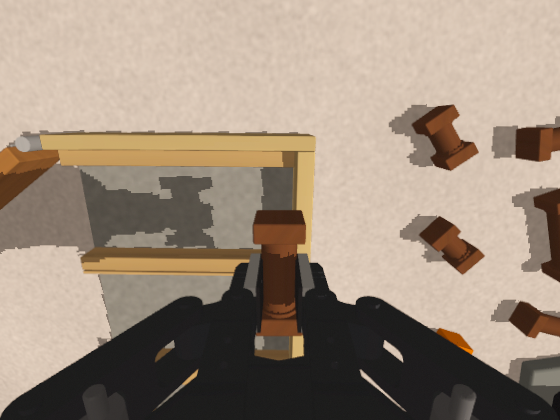

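The wrist view shows M1 held at (279,270) above the back-wall/middle-row corner. The middle trough spans u=.431 to .505 and v=-.106 to .066 in rack axes, so I have precise row centres. I'll place M1 in the back slot.

```bash
python3 plan.py .4683 -.0244 .03 173.35
```

```text
t 5.28 at [0.4798 0.0033 0.0637] phi 174.0 j1,j6 [0.6 6.6] w 0.0157 tilt 0.3
{"dx":0.85,"dy":-2.88,"dz":3.37,"turn":0.011},
```

Call:
apply_moves(
  moves=[
    {"grip": -1,"dx": 0.8,"dy": -2.9,"dz": 2.0,"turn": 0.01},
    {"grip": -1,"dx": 0,"dy": 0,"dz": 1.0,"turn": 0},
    {"grip": -1,"dx": 0,"dy": 0,"dz": 0,"turn": 0},
  ],
)

```text
time: 5.65
tcp_pos: [0.4705, -0.0231, 0.0337]
tool_rot: [0.003, 0.054, 0.999, -0.001]
force: [-0.1, -0.2, 0.2]
width: 0.0157
```

```bash
python3 plan.py .4683 -.0244 -.018 173.35
```

```text
t 5.65 at [ 0.4705 -0.0231  0.0337] phi 173.8 j1,j6 [-2.7  3.5] w 0.0157 tilt 0.36
{"dx":0.21,"dy":-0.16,"dz":5.17,"turn":0.008},
```

Call:
apply_moves(
  moves=[
    {"grip": -1,"dx": 0.2,"dy": -0.15,"dz": 3.0,"turn": 0.008},
    {"grip": -1,"dx": 0,"dy": 0,"dz": 1.6,"turn": 0},
    {"grip": -1,"dx": 0,"dy": 0,"dz": 0.4,"turn": 0},
    {"grip": -1,"dx": 0,"dy": 0,"dz": 0,"turn": 0},
  ],
)

```text
time: 6.15
tcp_pos: [0.4716, -0.0219, -0.0152]
tool_rot: [0.004, 0.055, 0.998, -0.001]
force: [0.5, -0.5, -0.2]
width: 0.0158
```

```bash
python3 plan.py .4683 -.0244 -.018 173.35
```

```text
t 6.15 at [ 0.4716 -0.0219 -0.0152] phi 173.6 j1,j6 [-2.6  3.8] w 0.0158 tilt 0.53
{"dx":0.30,"dy":-0.29,"dz":0.28,"turn":0.005},
```

Call:
apply_moves(
  moves=[
    {"grip": -1,"dx": 0.3,"dy": -0.3,"dz": 0.3,"turn": 0},
    {"grip": -0.4,"dx": 0,"dy": 0,"dz": 0,"turn": 0},
    {"grip": -0.4,"dx": 0,"dy": 0,"dz": 0,"turn": 0},
    {"grip": -0.4,"dx": 0,"dy": 0,"dz": -4,"turn": 0},
    {"grip": 0.1,"dx": 0,"dy": 0,"dz": -5,"turn": 0},
  ],
)

```text
time: 6.78
tcp_pos: [0.4658, -0.0244, 0.0723]
tool_rot: [0.003, 0.056, 0.998, -0.001]
force: [-0.1, -0.7, 1.0]
width: 0.0427
```

```bash
cat > look.py <<'E'
from plan import *; from seg import *
import sys
ex=np.array([.99327,-.1158]); ey=np.array([.1158,.99327])
c,im,D=snap('wrist',sys.argv[1])
P=cloud(c,D); hsv=cv2.cvtColor(im,cv2.COLOR_RGB2HSV)
uu=P[:,:,:2]@ex; vv=P[:,:,:2]@ey
inr=(uu>.40)&(uu<.72)&(vv>-.12)&(vv<.09)
for nm,m in (('rack',inr&(P[:,:,2]>.016)&(hsv[:,:,1]>150)&(hsv[:,:,0]<14)),('table',~inr&(P[:,:,2]>.006)&(P[:,:,2]<.04)&(P[:,:,0]>.3)&(P[:,:,0]<.72)&(P[:,:,1]>.03)&(P[:,:,1]<.40))):
    n,l,st,ce=cv2.connectedComponentsWithStats((m&(D>.15)).astype(np.uint8))
    for i in range(1,n):
        if st[i,4]<250: continue
        q=P[l==i]; (x,y),(w,h),a=cv2.minAreaRect((q[:,:2]*1000).astype(np.float32))
        if w<h: w,h,a=h,w,a+90
        pt=np.array([x,y])/1000
        print(nm,ce[i].round().tolist(),np.round([x,y,w,h]),'ang',round((a+90)%180-90,1),'ztop',np.percentile(q[:,2],90).round(4),'uv',(pt@ex).round(4),(pt@ey).round(4),np.median(hsv[l==i],0))
E
python3 look.py w5.png; python3 plan.py .614 .248 .06 68.4
```

```text
rack [279.0, 220.0] [467. -24.  60.  23.] ang -6.4 ztop 0.0347 uv 0.4664 0.0304 [ 11. 177. 116.]
table [473.0, 150.0] [430. 135.  43.  25.] ang 29.1 ztop 0.0227 uv 0.4114 0.1836 [ 11. 177. 102.]
table [552.0, 156.0] [440. 200.  25.  10.] ang -12.3 ztop 0.0194 uv 0.4142 0.25 [ 10. 167.  53.]
table [477.0, 252.0] [520. 146.  44.  24.] ang 43.1 ztop 0.0227 uv 0.4995 0.2056 [ 11. 177.  98.]
table [548.0, 324.0] [604. 226.  25.  20.] ang -1.3 ztop 0.0223 uv 0.5741 0.2941 [ 11. 172.  55.]
table [551.0, 384.0] [692. 245.  55.  19.] ang 4.5 ztop 0.0146 uv 0.6593 0.324 [21. 33. 74.]
t 6.83 at [ 0.4685 -0.0246  0.0794] phi 173.6 j1,j6 [-2.9  3.5] w 0.0467 tilt 0.8
{"dx":-1.43,"dy":3.59,"dz":0.24,"turn":-0.163}, {"dx":-1.99,"dy":3.31,"dz":0.24,"turn":-0.163}, {"dx":-2.50,"dy":2.94,"dz":0.24,"turn":-0.163}, {"dx":-2.95,"dy":2.50,"dz":0.24,"turn":-0.163}, {"dx":-3.31,"dy":1.98,"dz":0.24,"turn":-0.163}, {"dx":-3.59,"dy":1.42,"dz":0.24,"turn":-0.163}, {"dx":-3.78,"dy":0.82,"dz":0.24,"turn":-0.163}, {"dx":-3.86,"dy":0.19,"dz":0.24,"turn":-0.163},
```

M1 lies at u=.466 (row centre .468), v=.030, with its top 24 mm above the floor, so it's in flat. Next is M2.

Call:
apply_moves(
  moves=[
    {"grip": 0.1,"dx": -1.4,"dy": 3.6,"dz": 0,"turn": -0.165},
    {"grip": 0.1,"dx": -2.0,"dy": 3.3,"dz": 0,"turn": -0.165},
    {"grip": 0.1,"dx": -2.5,"dy": 3.0,"dz": 0,"turn": -0.165},
    {"grip": 0.1,"dx": -3.0,"dy": 2.5,"dz": 0,"turn": -0.165},
    {"grip": 0.1,"dx": -3.3,"dy": 2.0,"dz": 0,"turn": -0.165},
  ],
)

```text
time: 7.45
tcp_pos: [0.5621, 0.1507, 0.0847]
tool_rot: [0.01, -0.359, 0.933, -0.005]
force: [0.6, -0.7, -0.2]
width: 0.0474
```

```bash
python3 plan.py .614 .248 .06 68.4
```

```text
t 7.45 at [0.5621 0.1507 0.0847] phi -137.9 j1,j6 [ 15.3 -26.8] w 0.0474 tilt 1.29
{"dx":-3.46,"dy":1.25,"dz":0.82,"turn":-0.153}, {"dx":-3.61,"dy":0.71,"dz":0.82,"turn":-0.153}, {"dx":-3.67,"dy":0.15,"dz":0.82,"turn":-0.153},
```

Call:
apply_moves(
  moves=[
    {"grip": 0.1,"dx": -3.4,"dy": 1.2,"dz": 0.5,"turn": -0.15},
    {"grip": 0.1,"dx": -3.6,"dy": 0.7,"dz": 0.5,"turn": -0.15},
    {"grip": 0.1,"dx": -2.5,"dy": 0.1,"dz": 0.2,"turn": -0.12},
    {"grip": 0.1,"dx": 0,"dy": 0,"dz": 0,"turn": 0},
  ],
)

```text
time: 7.95
tcp_pos: [0.6109, 0.2423, 0.0725]
tool_rot: [0.009, -0.553, 0.833, -0.007]
force: [-0.1, -0.9, -0.0]
width: 0.0475
```

```bash
python3 look.py w6.png; python3 plan.py .614 .248 -.033 68.4
```

```text
table [452.0, 7.0] [446. 148.  24.   9.] ang -36.2 ztop 0.0227 uv 0.4261 0.1985 [ 11. 178.  78.]
table [347.0, 49.0] [520. 146.  43.  24.] ang 42.6 ztop 0.023 uv 0.4997 0.2056 [ 11. 179. 112.]
table [482.0, 118.0] [439. 230.  61.  25.] ang -85.1 ztop 0.0227 uv 0.4096 0.2797 [ 11. 179. 105.]
table [177.0, 121.0] [655. 142.  78.  24.] ang -25.1 ztop 0.0225 uv 0.6338 0.2168 [ 15. 255. 206.]
table [385.0, 173.0] [523. 243.  78.  24.] ang 14.9 ztop 0.0225 uv 0.4916 0.3017 [ 11. 178. 108.]
table [280.0, 222.0] [614. 248.  60.  24.] ang 68.1 ztop 0.0226 uv 0.5814 0.3176 [ 11. 179. 108.]
table [452.0, 251.0] [486. 331.  78.  26.] ang 50.0 ztop 0.0224 uv 0.4448 0.3856 [145. 158. 123.]
table [208.0, 264.0] [692. 273.  70.  55.] ang -88.0 ztop 0.0157 uv 0.6561 0.3509 [23. 31. 72.]
t 8.0 at [0.6106 0.2415 0.0727] phi -113.0 j1,j6 [ 21.9 -45.1] w 0.047 tilt 1.34
{"dx":-0.37,"dy":-0.03,"dz":5.28,"turn":-0.012}, {"dx":-0.37,"dy":-0.03,"dz":5.28,"turn":-0.012},
```

Call:
apply_moves(
  moves=[
    {"grip": 0.1,"dx": -0.5,"dy": 0,"dz": 5.0,"turn": -0.02},
    {"grip": 0.1,"dx": -0.2,"dy": 0,"dz": 4.0,"turn": 0},
    {"grip": 0.1,"dx": 0,"dy": 0,"dz": 0,"turn": 0},
  ],
)

```text
time: 8.38
tcp_pos: [0.6158, 0.2458, -0.0172]
tool_rot: [0.01, -0.558, 0.83, -0.008]
force: [-0.7, -0.1, 0.6]
width: 0.0466
```

```bash
python3 plan.py .614 .248 -.033 68.1
```

```text
t 8.38 at [ 0.6158  0.2458 -0.0172] phi -112.2 j1,j6 [ 22.1 -45.7] w 0.0466 tilt 1.48
{"dx":-0.14,"dy":0.25,"dz":1.58,"turn":-0.005},
```

Call:
apply_moves(
  moves=[
    {"grip": 0.1,"dx": -0.1,"dy": 0.2,"dz": 1.2,"turn": 0},
    {"grip": 0.1,"dx": 0,"dy": 0,"dz": 0.4,"turn": 0},
    {"grip": -1,"dx": 0,"dy": 0,"dz": 0,"turn": 0},
    {"grip": -1,"dx": 0,"dy": 0,"dz": 0,"turn": 0},
    {"grip": -1,"dx": 0,"dy": 0,"dz": 0,"turn": 0},
  ],
)

```text
time: 9.0
tcp_pos: [0.6174, 0.2476, -0.0276]
tool_rot: [0.014, -0.557, 0.831, -0.009]
force: [0.4, -0.7, 0.0]
width: 0.0158
```

```bash
python3 - <<'E'
from plan import *
s,Rm,phi=pose(); print(s['tcp_pos'],s['width'],phi)
plan(.6152,.24,.06,68); plan(.4628,-.0721,.03+s['tcp_pos'][2],173.35)
E
```

```text
[ 0.6173553   0.24755038 -0.02759691] 0.015839228572007112 -112.33289649880726
t 9.0 at [ 0.6174  0.2476 -0.0276] phi -112.3 j1,j6 [ 22.2 -45.5] w 0.0158 tilt 1.88
{"dx":0.39,"dy":-0.04,"dz":-4.38,"turn":-0.003}, {"dx":0.39,"dy":-0.04,"dz":-4.38,"turn":-0.003}, 
t 9.0 at [ 0.6174  0.2476 -0.0276] phi -112.3 j1,j6 [ 22.2 -45.5] w 0.0158 tilt 1.88
{"dx":4.43,"dy":0.27,"dz":-0.38,"turn":0.162}, {"dx":4.42,"dy":-0.45,"dz":-0.38,"turn":0.162}, {"dx":4.28,"dy":-1.16,"dz":-0.38,"turn":0.162}, {"dx":4.04,"dy":-1.83,"dz":-0.38,"turn":0.162}, {"dx":3.69,"dy":-2.46,"dz":-0.38,"turn":0.162}, {"dx":3.25,"dy":-3.03,"dz":-0.38,"turn":0.162}, {"dx":2.72,"dy":-3.51,"dz":-0.38,"turn":0.162}, {"dx":2.11,"dy":-3.90,"dz":-0.38,"turn":0.162},
```

Call:
apply_moves(
  moves=[
    {"grip": -1,"dx": 0,"dy": 0,"dz": -4,"turn": 0},
    {"grip": -1,"dx": 0,"dy": 0,"dz": -5,"turn": 0},
    {"grip": -1,"dx": 4.4,"dy": 0.2,"dz": 0,"turn": 0.16},
    {"grip": -1,"dx": 4.4,"dy": -0.5,"dz": 0,"turn": 0.16},
    {"grip": -1,"dx": 4.2,"dy": -1.2,"dz": 0,"turn": 0.16},
  ],
)

```text
time: 9.62
tcp_pos: [0.5586, 0.1276, 0.0642]
tool_rot: [0.017, -0.339, 0.941, -0.005]
force: [0.3, -0.0, -0.4]
width: 0.0157
```

```bash
python3 plan.py .4628 -.0721 .05 173.35
```

```text
t 9.62 at [0.5586 0.1276 0.0642] phi -140.4 j1,j6 [ 13.1 -26.5] w 0.0157 tilt 2.03
{"dx":4.02,"dy":-1.86,"dz":0.28,"turn":0.161}, {"dx":3.67,"dy":-2.48,"dz":0.28,"turn":0.161}, {"dx":3.23,"dy":-3.04,"dz":0.28,"turn":0.161}, {"dx":2.70,"dy":-3.52,"dz":0.28,"turn":0.161}, {"dx":2.09,"dy":-3.90,"dz":0.28,"turn":0.161},
```

Call:
apply_moves(
  moves=[
    {"grip": -1,"dx": 3.9,"dy": -1.9,"dz": 0.2,"turn": 0.16},
    {"grip": -1,"dx": 3.6,"dy": -2.5,"dz": 0.2,"turn": 0.16},
    {"grip": -1,"dx": 3.1,"dy": -3.0,"dz": 0.2,"turn": 0.16},
    {"grip": -1,"dx": 2.3,"dy": -3.2,"dz": 0.2,"turn": 0.15},
    {"grip": -1,"dx": 0,"dy": 0,"dz": 0,"turn": 0},
  ],
)

```text
time: 10.25
tcp_pos: [0.4847, -0.0328, 0.0552]
tool_rot: [0.02, -0.018, 1.0, -0.0]
force: [-0.3, -0.3, 0.3]
width: 0.0157
```

```bash
python3 plan.py .4628 -.0721 .02 173.35
```

```text
t 10.25 at [ 0.4847 -0.0328  0.0552] phi -178.0 j1,j6 [-4. -6.] w 0.0157 tilt 2.27
{"dx":2.33,"dy":-3.85,"dz":3.52,"turn":0.152},
```

```bash
sed -i "s/,'tilt',np.*$/,'zx,zy(deg)',np.degrees(Rm[:2,2]).round(2))/" plan.py; python3 plan.py .4628 -.0721 .02 173.35
```

```text
t 10.25 at [ 0.4847 -0.0328  0.0552] phi -178.0 j1,j6 [-4. -6.] w 0.0157 zx,zy(deg) [2.27 0.03]
{"dx":2.33,"dy":-3.85,"dz":3.52,"turn":0.152},
```

Call:
apply_moves(
  moves=[
    {"grip": -1,"dx": 1.2,"dy": -1.9,"dz": 0.2,"turn": 0.08},
    {"grip": -1,"dx": 1.2,"dy": -1.9,"dz": 0.2,"turn": 0.08},
    {"grip": -1,"dx": 0,"dy": 0,"dz": 2.0,"turn": 0},
    {"grip": -1,"dx": 0,"dy": 0,"dz": 0,"turn": 0},
  ],
)

```text
time: 10.75
tcp_pos: [0.4631, -0.0701, 0.0314]
tool_rot: [0.022, 0.061, 0.998, 0.002]
force: [-0.4, -0.8, 0.0]
width: 0.0158
```

```bash
python3 plan.py .4628 -.0721 -.014 173.35
```

```text
t 10.75 at [ 0.4631 -0.0701  0.0314] phi 173.0 j1,j6 [-8.9 -1.9] w 0.0158 zx,zy(deg) [2.48 0.06]
{"dx":0.00,"dy":-0.20,"dz":4.54,"turn":-0.007},
```

```bash
sed -i "s/p=s\['tcp_pos'\]$/p=s['tcp_pos']+np.r_[-.045*Rm[:2,2],0]/" plan.py; python3 plan.py .4628 -.0721 -.014 173.35
```

```text
t 10.75 at [ 0.4611 -0.0701  0.0314] phi 173.0 j1,j6 [-8.9 -1.9] w 0.0158 zx,zy(deg) [2.48 0.06]
{"dx":-0.19,"dy":-0.18,"dz":4.54,"turn":-0.007},
```

Call:
apply_moves(
  moves=[
    {"grip": -1,"dx": 0,"dy": -0.2,"dz": 2.8,"turn": 0},
    {"grip": -1,"dx": 0,"dy": 0,"dz": 1.2,"turn": 0},
    {"grip": -1,"dx": 0,"dy": 0,"dz": 0.4,"turn": 0},
    {"grip": -1,"dx": 0,"dy": 0,"dz": 0,"turn": 0},
  ],
)

```text
time: 11.25
tcp_pos: [0.4677, -0.0706, -0.0099]
tool_rot: [0.024, 0.059, 0.998, 0.002]
force: [0.4, -0.1, -0.2]
width: 0.0154
```

```bash
python3 plan.py .4628 -.0721 -.014 173.35
```

```text
t 11.25 at [ 0.4656 -0.0707 -0.0099] phi 173.2 j1,j6 [-8.9 -2.1] w 0.0154 zx,zy(deg) [2.73 0.05]
{"dx":0.26,"dy":-0.18,"dz":0.41,"turn":-0.002},
```

Call:
apply_moves(
  moves=[
    {"grip": -1,"dx": 0.3,"dy": -0.2,"dz": 0.4,"turn": 0},
    {"grip": -0.4,"dx": 0,"dy": 0,"dz": 0,"turn": 0},
    {"grip": -0.4,"dx": 0,"dy": 0,"dz": 0,"turn": 0},
    {"grip": -0.4,"dx": 0,"dy": 0,"dz": -4,"turn": 0},
    {"grip": 0.1,"dx": 0,"dy": 0,"dz": -5,"turn": 0},
  ],
)

```text
time: 11.88
tcp_pos: [0.4585, -0.0722, 0.0759]
tool_rot: [0.022, 0.059, 0.998, 0.002]
force: [1.3, 0.5, -0.2]
width: 0.0428
```

```bash
python3 look.py w7.png; python3 plan.py .439 .229 .06 -85.1
```

```text
rack [337.0, 217.0] [467. -24.  60.  24.] ang -6.4 ztop 0.0347 uv 0.4664 0.0299 [ 11. 177. 113.]
rack [279.0, 220.0] [463. -72.  60.  23.] ang -6.8 ztop 0.0347 uv 0.4686 -0.0174 [ 11. 178. 116.]
table [528.0, 148.0] [429. 135.  43.  26.] ang 29.7 ztop 0.0226 uv 0.4107 0.1837 [ 11. 176.  90.]
table [524.0, 247.0] [520. 146.  45.  25.] ang 42.7 ztop 0.0225 uv 0.4996 0.2051 [ 11. 175.  88.]
table [509.0, 344.0] [637. 149.  41.  26.] ang -27.2 ztop 0.0219 uv 0.615 0.2219 [ 14. 255. 156.]
t 11.93 at [ 0.4587 -0.0726  0.0831] phi 173.2 j1,j6 [-9.3 -2.5] w 0.0466 zx,zy(deg) [2.96 0.01]
{"dx":0.69,"dy":3.72,"dz":0.29,"turn":0.171}, {"dx":1.31,"dy":3.54,"dz":0.29,"turn":0.171}, {"dx":1.89,"dy":3.27,"dz":0.29,"turn":0.171}, {"dx":2.42,"dy":2.90,"dz":0.29,"turn":0.171}, {"dx":2.88,"dy":2.45,"dz":0.29,"turn":0.171}, {"dx":3.25,"dy":1.92,"dz":0.29,"turn":0.171}, {"dx":3.53,"dy":1.34,"dz":0.29,"turn":0.171}, {"dx":3.71,"dy":0.72,"dz":0.29,"turn":0.171},
```

M2 is placed well (u=.4686, v=-.017). Next is M3.

Call:
apply_moves(
  moves=[
    {"grip": 0.1,"dx": 0.7,"dy": 3.9,"dz": 0,"turn": 0.18},
    {"grip": 0.1,"dx": 1.3,"dy": 3.7,"dz": 0,"turn": 0.18},
    {"grip": 0.1,"dx": 2.0,"dy": 3.4,"dz": 0,"turn": 0.18},
    {"grip": 0.1,"dx": 2.5,"dy": 3.0,"dz": 0,"turn": 0.18},
    {"grip": 0.1,"dx": 3.0,"dy": 2.5,"dz": 0,"turn": 0.18},
  ],
)

```text
time: 12.55
tcp_pos: [0.4563, 0.1262, 0.0863]
tool_rot: [0.026, 0.5, 0.866, 0.015]
force: [0.3, -0.4, 0.8]
width: 0.0469
```

```bash
python3 plan.py .439 .229 .03 -85.1
```

```text
t 12.55 at [0.4536 0.1262 0.0863] phi 120.0 j1,j6 [16.1 76.1] w 0.0469 zx,zy(deg) [ 3.43 -0.  ]
{"dx":3.21,"dy":1.29,"dz":1.88,"turn":0.146}, {"dx":3.37,"dy":0.81,"dz":1.88,"turn":0.146}, {"dx":3.45,"dy":0.31,"dz":1.88,"turn":0.146},
```

Call:
apply_moves(
  moves=[
    {"grip": 0.1,"dx": 3.2,"dy": 1.2,"dz": 1.0,"turn": 0.146},
    {"grip": 0.1,"dx": 3.3,"dy": 0.8,"dz": 1.5,"turn": 0.146},
    {"grip": 0.1,"dx": 2.8,"dy": 0.2,"dz": 1.5,"turn": 0.12},
    {"grip": 0.1,"dx": 0,"dy": 0,"dz": 0,"turn": 0},
  ],
)

```text
time: 13.05
tcp_pos: [0.4442, 0.2269, 0.0451]
tool_rot: [0.023, 0.671, 0.741, 0.021]
force: [-0.3, -0.4, 0.8]
width: 0.047
```

```bash
python3 plan.py .439 .229 -.032 -85.1; python3 look.py w8.png; python3 plan.py .439 .229 -.032 -85.1
```

```text
t 13.05 at [0.4414 0.2269 0.0451] phi 95.7 j1,j6 [ 28.1 112.4] w 0.047 zx,zy(deg) [3.58 0.07]
{"dx":0.12,"dy":-0.11,"dz":3.85,"turn":0.007}, {"dx":0.12,"dy":-0.11,"dz":3.85,"turn":0.007}, 
table [357.0, 79.0] [486. 332.  78.  25.] ang 49.6 ztop 0.0226 uv 0.4444 0.3862 [146. 160. 129.]
table [551.0, 208.0] [666. 266.  61.  16.] ang -73.0 ztop 0.0145 uv 0.6306 0.3409 [21. 33. 65.]
table [268.0, 222.0] [439. 230.  60.  24.] ang -84.9 ztop 0.0228 uv 0.4092 0.2796 [ 11. 183.  94.]
table [381.0, 214.0] [523. 243.  79.  24.] ang 14.7 ztop 0.0225 uv 0.4911 0.3024 [ 11. 183.  99.]
table [494.0, 330.0] [655. 142.  81.  24.] ang -25.2 ztop 0.0224 uv 0.6339 0.2167 [ 14. 255. 192.]
table [248.0, 327.0] [429. 136.  42.  25.] ang 29.9 ztop 0.0227 uv 0.4108 0.1847 [ 11. 183.  76.]
t 13.1 at [0.4418 0.2262 0.0458] phi 95.7 j1,j6 [ 28.  112.2] w 0.0468 zx,zy(deg) [3.63 0.08]
{"dx":0.15,"dy":-0.12,"dz":3.89,"turn":0.007}, {"dx":0.15,"dy":-0.13,"dz":3.89,"turn":0.007},
```

Call:
apply_moves(
  moves=[
    {"grip": 0.1,"dx": 0.3,"dy": -0.4,"dz": 3.5,"turn": 0.01},
    {"grip": 0.1,"dx": 0,"dy": -0.3,"dz": 2.5,"turn": 0},
    {"grip": 0.1,"dx": 0,"dy": 0,"dz": 0,"turn": 0},
  ],
)

```text
time: 13.48
tcp_pos: [0.4432, 0.2273, -0.0132]
tool_rot: [0.024, 0.673, 0.739, 0.024]
force: [-0.1, -0.0, 1.0]
width: 0.0474
```

```bash
cat > ed.py <<'E'
t=open('plan.py').read()
i=t.index("        a=np.radians(phi"); j=t.index("    print()\n")
t=t[:i]+"""        Ri=R.from_euler('z',dphi*i/k,degrees=True).as_matrix()@Rm; q=Ri.T@d*100/k
        print('{"dx":%.2f,"dy":%.2f,"dz":%.2f,"turn":%.3f}'%(*q,-np.radians(dphi)/k),end=', ')
"""+t[j:]
open('plan.py','w').write(t)
E
python3 ed.py; python3 plan.py .439 .230 -.032 -85.0
```

```text
t 13.47 at [ 0.4402  0.2271 -0.0132] phi 95.3 j1,j6 [ 28.2 112.8] w 0.0474 zx,zy(deg) [3.84 0.15]
{"dx":0.30,"dy":-0.22,"dz":1.87,"turn":0.006},
```

Call:
apply_moves(
  moves=[
    {"grip": 0.1,"dx": 0.3,"dy": -0.2,"dz": 1.3,"turn": 0},
    {"grip": 0.1,"dx": 0,"dy": 0,"dz": 0.6,"turn": 0},
    {"grip": -1,"dx": 0,"dy": 0,"dz": 0,"turn": 0},
    {"grip": -1,"dx": 0,"dy": 0,"dz": 0,"turn": 0},
    {"grip": -1,"dx": 0,"dy": 0,"dz": 0,"turn": 0},
  ],
)

```text
time: 14.1
tcp_pos: [0.4447, 0.2304, -0.0295]
tool_rot: [0.025, 0.673, 0.739, 0.026]
force: [0.7, 0.7, -0.2]
width: 0.0155
```

```bash
python3 plan.py .439 .22 .06 -85; python3 plan.py .4572 -.1198 -.03  173.35
```

```text
t 14.1 at [ 0.4415  0.2302 -0.0295] phi 95.4 j1,j6 [ 28.5 113.1] w 0.0155 zx,zy(deg) [4.11 0.28]
{"dx":-0.50,"dy":0.15,"dz":-4.47,"turn":0.003}, {"dx":-0.51,"dy":0.15,"dz":-4.47,"turn":0.003}, 
t 14.1 at [ 0.4415  0.2302 -0.0295] phi 95.4 j1,j6 [ 28.5 113.1] w 0.0155 zx,zy(deg) [4.11 0.28]
{"dx":-4.37,"dy":-0.21,"dz":-0.00,"turn":-0.170}, {"dx":-4.28,"dy":-0.95,"dz":-0.05,"turn":-0.170}, {"dx":-4.05,"dy":-1.66,"dz":-0.11,"turn":-0.170}, {"dx":-3.71,"dy":-2.32,"dz":-0.15,"turn":-0.170}, {"dx":-3.27,"dy":-2.91,"dz":-0.20,"turn":-0.170}, {"dx":-2.72,"dy":-3.42,"dz":-0.23,"turn":-0.170}, {"dx":-2.10,"dy":-3.83,"dz":-0.27,"turn":-0.170}, {"dx":-1.42,"dy":-4.13,"dz":-0.29,"turn":-0.170},
```

Call:
apply_moves(
  moves=[
    {"grip": -1,"dx": 0,"dy": 0.1,"dz": -4,"turn": 0},
    {"grip": -1,"dx": -1,"dy": 0.2,"dz": -5,"turn": 0},
    {"grip": -1,"dx": -4.5,"dy": -0.2,"dz": 0,"turn": -0.175},
    {"grip": -1,"dx": -4.5,"dy": -1.0,"dz": 0,"turn": -0.175},
    {"grip": -1,"dx": -4.3,"dy": -1.7,"dz": 0,"turn": -0.175},
  ],
)

```text
time: 14.72
tcp_pos: [0.4507, 0.0844, 0.0644]
tool_rot: [0.032, 0.453, 0.89, 0.019]
force: [0.8, -1.0, 0.4]
width: 0.0157
```

```bash
python3 plan.py .4572 -.1198 .04 173.35
```

```text
t 14.72 at [0.4473 0.0842 0.0644] phi 126.0 j1,j6 [11.  64.9] w 0.0157 zx,zy(deg) [4.22 0.29]
{"dx":-3.40,"dy":-2.27,"dz":0.48,"turn":-0.165}, {"dx":-2.98,"dy":-2.80,"dz":0.43,"turn":-0.165}, {"dx":-2.49,"dy":-3.26,"dz":0.38,"turn":-0.165}, {"dx":-1.92,"dy":-3.62,"dz":0.34,"turn":-0.165}, {"dx":-1.30,"dy":-3.89,"dz":0.30,"turn":-0.165},
```

Call:
apply_moves(
  moves=[
    {"grip": -1,"dx": -3.6,"dy": -2.4,"dz": 0,"turn": -0.17},
    {"grip": -1,"dx": -3.2,"dy": -3.0,"dz": 0,"turn": -0.17},
    {"grip": -1,"dx": -2.6,"dy": -3.4,"dz": 0.2,"turn": -0.17},
    {"grip": -1,"dx": -1.9,"dy": -3.7,"dz": 0.3,"turn": -0.17},
    {"grip": -1,"dx": -1.0,"dy": -3.0,"dz": 0.3,"turn": -0.14},
  ],
)

```text
time: 15.35
tcp_pos: [0.4627, -0.1239, 0.0581]
tool_rot: [0.039, 0.051, 0.998, 0.004]
force: [-0.2, 0.3, 0.4]
width: 0.0157
```

```bash
python3 plan.py .4572 -.1198 .02 173.35
```

```text
t 15.35 at [ 0.4591 -0.1241  0.0581] phi 174.2 j1,j6 [-16.  -10.1] w 0.0157 zx,zy(deg) [4.48 0.26]
{"dx":0.53,"dy":0.37,"dz":3.79,"turn":0.014},
```

Call:
apply_moves(
  moves=[
    {"grip": -1,"dx": 0.3,"dy": 0.6,"dz": 2.5,"turn": 0.01},
    {"grip": -1,"dx": 0.2,"dy": 0.2,"dz": 1.5,"turn": 0},
    {"grip": -1,"dx": 0,"dy": 0,"dz": 0,"turn": 0},
  ],
)

```text
time: 15.72
tcp_pos: [0.4618, -0.1174, 0.0173]
tool_rot: [0.039, 0.056, 0.998, 0.004]
force: [0.5, 0.4, -0.2]
width: 0.0161
```

```bash
python3 plan.py .4572 -.1198 -.0155 173.35
```

```text
t 15.72 at [ 0.4583 -0.1176  0.0173] phi 173.5 j1,j6 [-15.2  -8.7] w 0.0161 zx,zy(deg) [4.53 0.21]
{"dx":0.34,"dy":-0.27,"dz":3.26,"turn":0.003},
```

Call:
apply_moves(
  moves=[
    {"grip": -1,"dx": 0.3,"dy": -0.3,"dz": 2.0,"turn": 0},
    {"grip": -1,"dx": 0.1,"dy": 0,"dz": 1.2,"turn": 0},
    {"grip": -1,"dx": 0,"dy": 0,"dz": 0,"turn": 0},
  ],
)

```text
time: 16.1
tcp_pos: [0.4616, -0.1193, -0.0133]
tool_rot: [0.041, 0.055, 0.998, 0.004]
force: [0.3, 1.2, 0.1]
width: 0.0161
```

```bash
python3 plan.py .4572 -.1198 -.0155 173.35
```

```text
t 16.1 at [ 0.4579 -0.1194 -0.0133] phi 173.7 j1,j6 [-15.4  -9.1] w 0.0161 zx,zy(deg) [4.7  0.17]
{"dx":0.09,"dy":-0.05,"dz":0.21,"turn":0.005},
```

Call:
apply_moves(
  moves=[
    {"grip": -1,"dx": 0.1,"dy": 0,"dz": 0.2,"turn": 0},
    {"grip": -0.4,"dx": 0,"dy": 0,"dz": 0,"turn": 0},
    {"grip": -0.4,"dx": 0,"dy": 0,"dz": 0,"turn": 0},
    {"grip": -0.4,"dx": 0,"dy": 0,"dz": -4,"turn": 0},
    {"grip": 0.1,"dx": 0,"dy": 0,"dz": -5,"turn": 0},
  ],
)

```text
time: 16.73
tcp_pos: [0.4521, -0.1187, 0.0749]
tool_rot: [0.039, 0.055, 0.998, 0.004]
force: [0.6, -1.2, 0.3]
width: 0.0428
```

```bash
python3 look.py w9.png; python3 plan.py .429 .1355 .06 29.8
```

```text
rack [394.0, 217.0] [466. -24.  60.  24.] ang -6.4 ztop 0.0345 uv 0.4661 0.0298 [ 11. 174. 106.]
rack [278.0, 221.0] [ 462. -120.   66.   23.] ang -5.7 ztop 0.0347 uv 0.4726 -0.0652 [ 11. 175. 123.]
rack [336.0, 218.0] [463. -72.  60.  24.] ang -7.3 ztop 0.0346 uv 0.4683 -0.0178 [ 11. 175. 117.]
table [553.0, 239.0] [521. 134.  40.  18.] ang 13.6 ztop 0.0209 uv 0.5017 0.1932 [ 10. 166.  62.]
table [534.0, 350.0] [652. 142.  74.  25.] ang -23.7 ztop 0.0201 uv 0.6308 0.2167 [ 14. 255. 155.]
t 16.77 at [ 0.4506 -0.1196  0.0822] phi 173.7 j1,j6 [-15.7  -9.4] w 0.0467 zx,zy(deg) [4.96 0.1 ]
{"dx":1.02,"dy":5.02,"dz":0.41,"turn":-0.126}, {"dx":0.39,"dy":5.10,"dz":0.47,"turn":-0.126}, {"dx":-0.26,"dy":5.11,"dz":0.53,"turn":-0.126}, {"dx":-0.89,"dy":5.03,"dz":0.58,"turn":-0.126}, {"dx":-1.52,"dy":4.87,"dz":0.63,"turn":-0.126},
```

Call:
apply_moves(
  moves=[
    {"grip": 0.1,"dx": 1.0,"dy": 5.2,"dz": 0,"turn": -0.13},
    {"grip": 0.1,"dx": 0.4,"dy": 5.2,"dz": 0.5,"turn": -0.13},
    {"grip": 0.1,"dx": -0.3,"dy": 5.2,"dz": 0.5,"turn": -0.13},
    {"grip": 0.1,"dx": -0.9,"dy": 5.1,"dz": 0.6,"turn": -0.13},
    {"grip": 0.1,"dx": -1.2,"dy": 4.0,"dz": 0.6,"turn": -0.11},
  ],
)

```text
time: 17.4
tcp_pos: [0.4338, 0.134, 0.0624]
tool_rot: [0.047, -0.263, 0.964, -0.012]
force: [-0.1, 0.1, -0.3]
width: 0.047
```

```bash
python3 plan.py .429 .1355 .03 29.8; python3 look.py w10.png; python3 plan.py .429 .1355 .03 29.8
```

```text
t 17.4 at [0.4294 0.134  0.0624] phi -149.4 j1,j6 [ 18.4 -12.2] w 0.047 zx,zy(deg) [5.58 0.07]
{"dx":0.23,"dy":0.31,"dz":3.22,"turn":0.014}, 
rack [18.0, 108.0] [464. -66.  71.  24.] ang 3.0 ztop 0.0343 uv 0.4684 -0.0117 [ 11. 181.  97.]
rack [74.0, 151.0] [470. -24.  77.  32.] ang -14.7 ztop 0.0346 uv 0.4693 0.0306 [ 11. 181.  87.]
table [286.0, 210.0] [429. 135.  42.  24.] ang 30.3 ztop 0.0228 uv 0.4109 0.184 [ 11. 181. 104.]
table [247.0, 297.0] [520. 146.  44.  24.] ang 42.4 ztop 0.0227 uv 0.4998 0.2056 [ 11. 180.  95.]
table [326.0, 342.0] [528. 242.  51.  16.] ang 11.2 ztop 0.0191 uv 0.4964 0.3012 [ 11. 178.  63.]
table [164.0, 387.0] [673. 133.  38.  24.] ang -31.1 ztop 0.0223 uv 0.6532 0.2103 [ 14. 255. 155.]
t 17.45 at [0.4287 0.1371 0.0614] phi -149.0 j1,j6 [ 18.7 -12.2] w 0.0468 zx,zy(deg) [5.51 0.16]
{"dx":0.32,"dy":-0.01,"dz":3.13,"turn":0.021},
```

```bash
python3 plan.py .4247 .133 -.03 30.2
```

```text
t 17.45 at [0.4287 0.1371 0.0614] phi -149.0 j1,j6 [ 18.7 -12.2] w 0.0468 zx,zy(deg) [5.51 0.16]
{"dx":0.66,"dy":0.14,"dz":4.53,"turn":0.007}, {"dx":0.66,"dy":0.14,"dz":4.53,"turn":0.007},
```

Call:
apply_moves(
  moves=[
    {"grip": 0.1,"dx": 0.7,"dy": 0.1,"dz": 4.5,"turn": 0.01},
    {"grip": 0.1,"dx": 0.5,"dy": 0.1,"dz": 3.2,"turn": 0},
    {"grip": 0.1,"dx": 0,"dy": 0,"dz": 0,"turn": 0},
  ],
)

```text
time: 17.82
tcp_pos: [0.4295, 0.1355, -0.0172]
tool_rot: [0.048, -0.263, 0.963, -0.011]
force: [1.0, 0.2, 0.1]
width: 0.0469
```

```bash
python3 plan.py .4247 .133 -.03 30.2
```

```text
t 17.82 at [ 0.4251  0.1353 -0.0172] phi -149.3 j1,j6 [ 18.6 -12. ] w 0.0469 zx,zy(deg) [5.65 0.24]
{"dx":0.26,"dy":-0.12,"dz":1.27,"turn":0.009},
```

Call:
apply_moves(
  moves=[
    {"grip": 0.1,"dx": 0.3,"dy": -0.1,"dz": 1.1,"turn": 0.01},
    {"grip": 0.1,"dx": 0,"dy": 0,"dz": 0.3,"turn": 0},
    {"grip": -1,"dx": 0,"dy": 0,"dz": 0,"turn": 0},
    {"grip": -1,"dx": 0,"dy": 0,"dz": 0,"turn": 0},
  ],
)

```text
time: 18.32
tcp_pos: [0.4315, 0.1334, -0.0281]
tool_rot: [0.051, -0.258, 0.965, -0.011]
force: [-0.0, -0.9, -0.3]
width: 0.0219
```

```bash
python3 plan.py .4247 .133 .06 30.2; python3 plan.py .6542 -.0562 .06 173.35
```

```text
t 18.32 at [ 0.4268  0.1331 -0.0281] phi -150.0 j1,j6 [ 18.3 -11.7] w 0.0219 zx,zy(deg) [5.94 0.33]
{"dx":-0.32,"dy":-0.16,"dz":-4.39,"turn":-0.002}, {"dx":-0.32,"dy":-0.16,"dz":-4.39,"turn":-0.002}, 
t 18.32 at [ 0.4268  0.1331 -0.0281] phi -150.0 j1,j6 [ 18.3 -11.7] w 0.0219 zx,zy(deg) [5.94 0.33]
{"dx":-1.83,"dy":-4.68,"dz":-1.09,"turn":0.107}, {"dx":-2.31,"dy":-4.47,"dz":-1.05,"turn":0.107}, {"dx":-2.77,"dy":-4.22,"dz":-1.02,"turn":0.107}, {"dx":-3.20,"dy":-3.91,"dz":-1.00,"turn":0.107}, {"dx":-3.59,"dy":-3.56,"dz":-0.98,"turn":0.107}, {"dx":-3.94,"dy":-3.17,"dz":-0.96,"turn":0.107},
```

Call:
apply_moves(
  moves=[
    {"grip": -1,"dx": -0.3,"dy": -0.1,"dz": -4,"turn": 0},
    {"grip": -1,"dx": -0.5,"dy": -1,"dz": -5,"turn": 0},
    {"grip": -1,"dx": -2.0,"dy": -4.7,"dz": -0.5,"turn": 0.11},
    {"grip": -1,"dx": -2.5,"dy": -4.5,"dz": -0.3,"turn": 0.11},
    {"grip": -1,"dx": -2.9,"dy": -4.3,"dz": 0.2,"turn": 0.11},
  ],
)

```text
time: 18.95
tcp_pos: [0.5585, 0.0318, 0.0875]
tool_rot: [0.055, -0.094, 0.994, -0.002]
force: [0.1, 0.3, 0.2]
width: 0.021
```

```bash
python3 plan.py .6569 -.0564 .05 173.35
```

```text
t 18.95 at [0.5536 0.0315 0.0875] phi -169.2 j1,j6 [ 3.2 -7.5] w 0.021 zx,zy(deg) [6.25 0.4 ]
{"dx":-2.68,"dy":-3.50,"dz":1.60,"turn":0.101}, {"dx":-3.02,"dy":-3.20,"dz":1.63,"turn":0.101}, {"dx":-3.33,"dy":-2.86,"dz":1.66,"turn":0.101},
```

Call:
apply_moves(
  moves=[
    {"grip": -1,"dx": -2.6,"dy": -3.4,"dz": 1.2,"turn": 0.1},
    {"grip": -1,"dx": -3.0,"dy": -3.1,"dz": 1.4,"turn": 0.1},
    {"grip": -1,"dx": -2.8,"dy": -2.2,"dz": 1.4,"turn": 0.1},
    {"grip": -1,"dx": 0,"dy": 0,"dz": 0,"turn": 0},
  ],
)

```text
time: 19.45
tcp_pos: [0.6604, -0.0532, 0.0574]
tool_rot: [0.056, 0.063, 0.996, 0.007]
force: [0.1, -0.2, 0.0]
width: 0.0215
```

```bash
python3 plan.py .6569 -.0564 .012 173.35
```

```text
t 19.45 at [ 0.6553 -0.0535  0.0574] phi 172.7 j1,j6 [-5.1  2.3] w 0.0215 zx,zy(deg) [6.4  0.37]
{"dx":0.31,"dy":-0.36,"dz":4.52,"turn":-0.012},
```

```bash
cat > hand.py <<'E'
from plan import *
import sys
ex=np.array([.99327,-.1158]); ey=np.array([.1158,.99327])
c,im,D=snap('wrist',sys.argv[1]); s,Rm,phi=pose()
P=cloud(c,D); hsv=cv2.cvtColor(im,cv2.COLOR_RGB2HSV); g=s['tcp_pos']-.047*Rm[:,2]
m=(np.linalg.norm(P-g,axis=2)<.06)&(hsv[:,:,1]>140)&(hsv[:,:,0]<14)&(D>0)
q=P[m]; print(m.sum(),'uv range',np.percentile(q[:,:2]@ex,[1,99]).round(4),np.percentile(q[:,:2]@ey,[1,99]).round(4),'z',np.percentile(q[:,2],[1,99]).round(4),'grasp uv',(g[:2]@ex).round(4),(g[:2]@ey).round(4),g[2].round(4))
E
python3 hand.py w11.png
```

```text
3824 uv range [0.6396 0.6801] [0.0123 0.0346] z [0.0863 0.1093] grasp uv 0.6563 0.0234 0.1049
```

Call:
apply_moves(
  moves=[
    {"grip": -1,"dx": 0.3,"dy": -0.35,"dz": 4.0,"turn": -0.01},
    {"grip": -1,"dx": 0.2,"dy": 0,"dz": 1.6,"turn": 0},
    {"grip": -1,"dx": 0,"dy": 0,"dz": 0,"turn": 0},
  ],
)

```text
time: 19.88
tcp_pos: [0.6609, -0.0532, 0.004]
tool_rot: [0.058, 0.055, 0.997, 0.007]
force: [1.8, 0.1, -0.3]
width: 0.0212
```

```bash
python3 hand.py w12.png; python3 plan.py .6569 -.0564 -.014 173.35
```

```text
3828 uv range [0.6399 0.6805] [0.0121 0.0345] z [0.0327 0.0559] grasp uv 0.6576 0.0227 0.0514
t 19.93 at [ 0.656  -0.0536  0.0047] phi 173.6 j1,j6 [-5.1  1.3] w 0.0212 zx,zy(deg) [6.67 0.4 ]
{"dx":0.09,"dy":-0.31,"dz":1.87,"turn":0.004},
```

Call:
apply_moves(
  moves=[
    {"grip": -1,"dx": 0,"dy": -0.3,"dz": 1.3,"turn": 0},
    {"grip": -1,"dx": 0,"dy": 0,"dz": 0.5,"turn": 0},
    {"grip": -0.3,"dx": 0,"dy": 0,"dz": 0,"turn": 0},
    {"grip": -0.3,"dx": 0,"dy": 0,"dz": 0,"turn": 0},
    {"grip": -0.3,"dx": -0.4,"dy": 0,"dz": -4,"turn": 0},
  ],
)

```text
time: 20.55
tcp_pos: [0.6616, -0.0564, 0.0265]
tool_rot: [0.057, 0.055, 0.997, 0.007]
force: [0.5, 1.0, 0.4]
width: 0.0297
```

Call:
apply_moves(
  moves=[
    {"grip": 0.1,"dx": -0.5,"dy": 0,"dz": -5,"turn": 0},
  ],
)

```text
time: 20.68
tcp_pos: [0.6602, -0.0573, 0.0771]
tool_rot: [0.056, 0.055, 0.997, 0.007]
force: [1.5, 0.7, 0.5]
width: 0.0461
```

```bash
python3 look.py w13.png;  python3 plan.py .520 .146 .05 42.5
```

```text
rack [280.0, 214.0] [665. -55.  47.  23.] ang -5.9 ztop 0.0348 uv 0.6674 0.0219 [ 11. 176. 122.]
table [551.0, 9.0] [537. 147.  15.   5.] ang 23.6 ztop 0.0178 uv 0.5167 0.2082 [ 10. 167.  58.]
table [513.0, 170.0] [655. 141.  78.  26.] ang -25.6 ztop 0.0223 uv 0.6338 0.2159 [ 15. 255. 190.]
t 20.73 at [ 0.6574 -0.058   0.0856] phi 173.6 j1,j6 [-5.5  0.9] w 0.0471 zx,zy(deg) [7.03 0.37]
{"dx":3.25,"dy":3.74,"dz":0.40,"turn":-0.171}, {"dx":2.57,"dy":4.23,"dz":0.49,"turn":-0.171}, {"dx":1.82,"dy":4.59,"dz":0.59,"turn":-0.171}, {"dx":1.02,"dy":4.82,"dz":0.69,"turn":-0.171}, {"dx":0.19,"dy":4.90,"dz":0.79,"turn":-0.171},
```

Call:
apply_moves(
  moves=[
    {"grip": 0.1,"dx": 3.3,"dy": 3.8,"dz": 0,"turn": -0.175},
    {"grip": 0.1,"dx": 2.6,"dy": 4.3,"dz": 0.5,"turn": -0.175},
    {"grip": 0.1,"dx": 1.9,"dy": 4.7,"dz": 0.6,"turn": -0.175},
    {"grip": 0.1,"dx": 1.1,"dy": 4.8,"dz": 0.7,"turn": -0.175},
    {"grip": 0.1,"dx": 0.2,"dy": 4.0,"dz": 0.7,"turn": -0.165},
  ],
)

```text
time: 21.35
tcp_pos: [0.5262, 0.1399, 0.0481]
tool_rot: [0.063, -0.378, 0.923, -0.022]
force: [0.5, -0.4, -0.4]
width: 0.0469
```

```bash
python3 look.py w14.png;  python3 plan.py .517 .1433 -.015 42.5
```

```text
rack [127.0, 10.0] [492. -18.  18.  11.] ang -35.6 ztop 0.0348 uv 0.4906 0.0394 [ 10. 176.  48.]
table [295.0, 221.0] [520. 146.  43.  24.] ang 42.4 ztop 0.0228 uv 0.4997 0.2056 [ 11. 182. 101.]
table [392.0, 279.0] [503. 237.  37.  25.] ang 12.8 ztop 0.0225 uv 0.4724 0.2937 [ 11. 181.  78.]
table [478.0, 315.0] [475. 318.  44.  25.] ang 49.2 ztop 0.0224 uv 0.4353 0.3708 [145. 160.  91.]
t 21.4 at [0.5175 0.142  0.0466] phi -134.7 j1,j6 [ 16.2 -29. ] w 0.047 zx,zy(deg) [7.47 0.45]
{"dx":0.27,"dy":0.33,"dz":3.05,"turn":0.025}, {"dx":0.27,"dy":0.33,"dz":3.05,"turn":0.025},
```

Call:
apply_moves(
  moves=[
    {"grip": 0.1,"dx": 0.3,"dy": 0.35,"dz": 3.2,"turn": 0.035},
    {"grip": 0.1,"dx": 0.3,"dy": 0.3,"dz": 2.7,"turn": 0.02},
    {"grip": 0.1,"dx": 0,"dy": 0,"dz": 0,"turn": 0},
  ],
)

```text
time: 21.78
tcp_pos: [0.5223, 0.1453, -0.0129]
tool_rot: [0.064, -0.358, 0.931, -0.02]
force: [0.3, 0.6, 0.4]
width: 0.0468
```

```bash
python3 plan.py .517 .1433 -.03 42.5
```

```text
t 21.77 at [ 0.5162  0.1449 -0.0129] phi -137.7 j1,j6 [ 16.5 -25.6] w 0.0468 zx,zy(deg) [7.65 0.53]
{"dx":0.23,"dy":-0.03,"dz":1.70,"turn":-0.004},
```

Call:
apply_moves(
  moves=[
    {"grip": 0.1,"dx": 0.2,"dy": 0,"dz": 1.2,"turn": 0},
    {"grip": 0.1,"dx": 0,"dy": 0,"dz": 0.5,"turn": 0},
    {"grip": -1,"dx": 0,"dy": 0,"dz": 0,"turn": 0},
    {"grip": -1,"dx": 0,"dy": 0,"dz": 0,"turn": 0},
    {"grip": -1,"dx": 0,"dy": 0,"dz": 0,"turn": 0},
  ],
)

```text
time: 22.4
tcp_pos: [0.5257, 0.1441, -0.0271]
tool_rot: [0.067, -0.358, 0.931, -0.02]
force: [0.4, 0.3, -0.2]
width: 0.0208
```

```bash
python3 plan.py .517 .1433 .06 42.5; python3 plan.py .6487 -.126 .06 173.35
```

```text
t 22.4 at [ 0.5195  0.1437 -0.0271] phi -137.7 j1,j6 [ 16.3 -25.8] w 0.0208 zx,zy(deg) [7.92 0.6 ]
{"dx":-0.37,"dy":-0.30,"dz":-4.33,"turn":-0.002}, {"dx":-0.37,"dy":-0.30,"dz":-4.33,"turn":-0.002}, 
t 22.4 at [ 0.5195  0.1437 -0.0271] phi -137.7 j1,j6 [ 16.3 -25.8] w 0.0208 zx,zy(deg) [7.92 0.6 ]
{"dx":1.26,"dy":-4.89,"dz":-1.19,"turn":0.142}, {"dx":0.58,"dy":-5.04,"dz":-1.10,"turn":0.142}, {"dx":-0.13,"dy":-5.09,"dz":-1.02,"turn":0.142}, {"dx":-0.83,"dy":-5.04,"dz":-0.94,"turn":0.142}, {"dx":-1.52,"dy":-4.89,"dz":-0.88,"turn":0.142}, {"dx":-2.18,"dy":-4.64,"dz":-0.83,"turn":0.142},
```

Call:
apply_moves(
  moves=[
    {"grip": -1,"dx": -0.3,"dy": -0.3,"dz": -4,"turn": 0},
    {"grip": -1,"dx": 0.3,"dy": -1.5,"dz": -5,"turn": 0},
    {"grip": -1,"dx": 1.2,"dy": -4.9,"dz": -0.5,"turn": 0.15},
    {"grip": -1,"dx": 0.5,"dy": -5.1,"dz": -0.2,"turn": 0.15},
    {"grip": -1,"dx": -0.2,"dy": -5.1,"dz": 0,"turn": 0.15},
  ],
)

```text
time: 23.02
tcp_pos: [0.5959, -0.0068, 0.0838]
tool_rot: [0.071, -0.138, 0.988, -0.004]
force: [-0.2, -0.4, -0.4]
width: 0.0203
```

```bash
python3 plan.py .6488 -.126 .05 173.35
```

```text
t 23.02 at [ 0.5896 -0.0073  0.0838] phi -164.0 j1,j6 [ -1.1 -16.9] w 0.0203 zx,zy(deg) [8.07 0.63]
{"dx":-0.64,"dy":-4.31,"dz":1.35,"turn":0.132}, {"dx":-1.20,"dy":-4.17,"dz":1.42,"turn":0.132}, {"dx":-1.74,"dy":-3.95,"dz":1.49,"turn":0.132},
```

Call:
apply_moves(
  moves=[
    {"grip": -1,"dx": -0.6,"dy": -4.3,"dz": 0.8,"turn": 0.135},
    {"grip": -1,"dx": -1.2,"dy": -4.2,"dz": 1.2,"turn": 0.135},
    {"grip": -1,"dx": -1.6,"dy": -3.0,"dz": 1.4,"turn": 0.125},
    {"grip": -1,"dx": 0,"dy": 0,"dz": 0,"turn": 0},
  ],
)

```text
time: 23.52
tcp_pos: [0.6545, -0.1235, 0.0564]
tool_rot: [0.071, 0.068, 0.995, 0.01]
force: [-0.8, 0.2, -0.9]
width: 0.0206
```

```bash
python3 hand.py w15.png; python3 plan.py .6488 -.126 .004 173.35
```

```text
3725 uv range [0.6395 0.6801] [-0.0585 -0.0358] z [0.0844 0.1082] grasp uv 0.6574 -0.0472 0.1036
t 23.57 at [ 0.6478 -0.123   0.0571] phi 172.2 j1,j6 [-11.7  -3.9] w 0.021 zx,zy(deg) [8.25 0.59]
{"dx":0.61,"dy":-0.44,"dz":5.27,"turn":-0.020},
```

Call:
apply_moves(
  moves=[
    {"grip": -1,"dx": 0.3,"dy": -0.4,"dz": 4.0,"turn": -0.02},
    {"grip": -1,"dx": 0.2,"dy": 0,"dz": 1.6,"turn": 0},
    {"grip": -1,"dx": 0,"dy": 0,"dz": 0,"turn": 0},
  ],
)

```text
time: 23.95
tcp_pos: [0.6576, -0.1232, 0.0025]
tool_rot: [0.073, 0.054, 0.996, 0.009]
force: [-0.7, -0.0, -0.1]
width: 0.0204
```

```bash
python3 hand.py w16.png; python3 plan.py .6488 -.126 -.013 173.35
```

```text
3721 uv range [0.6423 0.683 ] [-0.0579 -0.0358] z [0.0304 0.0543] grasp uv 0.6609 -0.0475 0.0498
t 24.0 at [ 0.6513 -0.1237  0.0033] phi 173.6 j1,j6 [-11.7  -5.3] w 0.0208 zx,zy(deg) [8.47 0.6 ]
{"dx":0.46,"dy":-0.30,"dz":1.57,"turn":0.005},
```

Call:
apply_moves(
  moves=[
    {"grip": -1,"dx": 0.3,"dy": -0.3,"dz": 1.2,"turn": 0},
    {"grip": -1,"dx": 0,"dy": 0,"dz": 0.4,"turn": 0},
    {"grip": -0.3,"dx": 0,"dy": 0,"dz": 0,"turn": 0},
    {"grip": -0.3,"dx": 0,"dy": 0,"dz": 0,"turn": 0},
    {"grip": -0.3,"dx": -0.5,"dy": 0,"dz": -4,"turn": 0},
  ],
)

```text
time: 24.62
tcp_pos: [0.6553, -0.126, 0.0268]
tool_rot: [0.073, 0.054, 0.996, 0.009]
force: [1.5, 0.4, -0.3]
width: 0.03
```

Call:
apply_moves(
  moves=[
    {"grip": 0.1,"dx": -0.6,"dy": 0,"dz": -5,"turn": 0},
  ],
)

```text
time: 24.75
tcp_pos: [0.6532, -0.1271, 0.0775]
tool_rot: [0.072, 0.054, 0.996, 0.01]
force: [1.5, -0.8, 0.4]
width: 0.0462
```

```bash
python3 look.py w17.png;  python3 plan.py .523 .243 .05 14.7
```

```text
rack [281.0, 211.0] [ 657. -124.   46.   23.] ang -5.1 ztop 0.0348 uv 0.667 -0.0473 [ 11. 175. 124.]
rack [364.0, 210.0] [666. -54.  47.  27.] ang -5.6 ztop 0.0347 uv 0.6674 0.023 [ 11. 174. 113.]
t 24.8 at [ 0.649  -0.1283  0.0862] phi 173.7 j1,j6 [-12.2  -5.8] w 0.0471 zx,zy(deg) [8.82 0.53]
{"dx":2.42,"dy":5.07,"dz":0.28,"turn":-0.052}, {"dx":2.16,"dy":5.18,"dz":0.33,"turn":-0.052}, {"dx":1.89,"dy":5.29,"dz":0.37,"turn":-0.052}, {"dx":1.61,"dy":5.37,"dz":0.42,"turn":-0.052}, {"dx":1.33,"dy":5.45,"dz":0.46,"turn":-0.052}, {"dx":1.04,"dy":5.50,"dz":0.51,"turn":-0.052}, {"dx":0.76,"dy":5.55,"dz":0.55,"turn":-0.052},
```

Call:
apply_moves(
  moves=[
    {"grip": 0.1,"dx": 2.4,"dy": 5.3,"dz": 0.2,"turn": -0.055},
    {"grip": 0.1,"dx": 2.2,"dy": 5.4,"dz": 0.2,"turn": -0.055},
    {"grip": 0.1,"dx": 1.9,"dy": 5.5,"dz": 0.3,"turn": -0.055},
    {"grip": 0.1,"dx": 1.6,"dy": 5.6,"dz": 0.3,"turn": -0.055},
    {"grip": 0.1,"dx": 1.4,"dy": 5.6,"dz": 0.4,"turn": -0.055},
  ],
)

```text
time: 25.42
tcp_pos: [0.5651, 0.1501, 0.0642]
tool_rot: [0.083, -0.084, 0.993, -0.003]
force: [0.6, -0.2, -0.4]
width: 0.0472
```

Call:
apply_moves(
  moves=[
    {"grip": 0.1,"dx": 1.0,"dy": 5.0,"dz": 0.5,"turn": -0.05},
    {"grip": 0.1,"dx": 0.7,"dy": 3.5,"dz": 0.5,"turn": -0.04},
    {"grip": 0.1,"dx": 0,"dy": 0,"dz": 0,"turn": 0},
  ],
)

```text
time: 25.8
tcp_pos: [0.5321, 0.2367, 0.05]
tool_rot: [0.084, -0.132, 0.988, -0.006]
force: [0.1, -0.4, -0.1]
width: 0.0468
```

```bash
python3 look.py w18.png;  python3 plan.py .523 .243 -.015 14.7
```

```text
table [422.0, 193.0] [486. 332.  80.  25.] ang 50.4 ztop 0.0225 uv 0.4447 0.386 [146. 157. 133.]
table [291.0, 204.0] [523. 243.  78.  24.] ang 14.7 ztop 0.0225 uv 0.4912 0.3018 [ 11. 180. 106.]
table [161.0, 287.0] [639. 150.  45.  24.] ang -24.9 ztop 0.0225 uv 0.617 0.2229 [ 14. 255. 160.]
table [273.0, 346.0] [679. 272.  70.  32.] ang -86.2 ztop 0.0146 uv 0.6431 0.3484 [ 24.  31. 119.]
t 25.85 at [0.5252 0.2353 0.0503] phi -164.7 j1,j6 [25.9 10.4] w 0.0469 zx,zy(deg) [9.61 0.59]
{"dx":0.54,"dy":0.51,"dz":3.21,"turn":0.006}, {"dx":0.54,"dy":0.51,"dz":3.21,"turn":0.006},
```

Call:
apply_moves(
  moves=[
    {"grip": 0.1,"dx": 0.5,"dy": 0.6,"dz": 3.3,"turn": 0.005},
    {"grip": 0.1,"dx": 0.5,"dy": 0.4,"dz": 2.8,"turn": 0.005},
    {"grip": 0.1,"dx": 0,"dy": 0,"dz": 0,"turn": 0},
  ],
)

```text
time: 26.22
tcp_pos: [0.5335, 0.2417, -0.0109]
tool_rot: [0.086, -0.125, 0.988, -0.005]
force: [-0.9, 0.6, 0.1]
width: 0.0471
```

```bash
python3 plan.py .523 .243 -.029 14.7
```

```text
t 26.23 at [ 0.5257  0.2412 -0.0109] phi -165.5 j1,j6 [26.5 11.8] w 0.0471 zx,zy(deg) [9.83 0.62]
{"dx":0.52,"dy":0.30,"dz":1.73,"turn":-0.003},
```

Call:
apply_moves(
  moves=[
    {"grip": 0.1,"dx": 0.5,"dy": 0.3,"dz": 1.3,"turn": 0},
    {"grip": 0.1,"dx": 0.1,"dy": 0,"dz": 0.5,"turn": 0},
    {"grip": -1,"dx": 0,"dy": 0,"dz": 0,"turn": 0},
    {"grip": -1,"dx": 0,"dy": 0,"dz": 0,"turn": 0},
    {"grip": -1,"dx": 0,"dy": 0,"dz": 0,"turn": 0},
  ],
)

```text
time: 26.85
tcp_pos: [0.5327, 0.243, -0.0266]
tool_rot: [0.089, -0.123, 0.988, -0.005]
force: [-0.3, -0.0, 0.0]
width: 0.0158
```

```bash
python3 plan.py .5591 -.0833 .06 173.35
```

```text
t 26.85 at [ 0.5248  0.2424 -0.0266] phi -165.6 j1,j6 [26.7 12.1] w 0.0158 zx,zy(deg) [10.1   0.72]
{"dx":0.53,"dy":-5.45,"dz":-1.39,"turn":0.061}, {"dx":0.20,"dy":-5.48,"dz":-1.33,"turn":0.061}, {"dx":-0.12,"dy":-5.50,"dz":-1.27,"turn":0.061}, {"dx":-0.45,"dy":-5.50,"dz":-1.21,"turn":0.061}, {"dx":-0.78,"dy":-5.47,"dz":-1.16,"turn":0.061}, {"dx":-1.11,"dy":-5.43,"dz":-1.10,"turn":0.061},
```

Call:
apply_moves(
  moves=[
    {"grip": -1,"dx": -0.5,"dy": 0,"dz": -4,"turn": 0},
    {"grip": -1,"dx": -0.3,"dy": -2,"dz": -5,"turn": 0},
    {"grip": -1,"dx": 0.3,"dy": -5.4,"dz": -0.2,"turn": 0.061},
    {"grip": -1,"dx": 0.1,"dy": -5.6,"dz": 0,"turn": 0.061},
    {"grip": -1,"dx": -0.2,"dy": -5.6,"dz": 0,"turn": 0.061},
  ],
)

```text
time: 27.48
tcp_pos: [0.5585, 0.0596, 0.0736]
tool_rot: [0.09, -0.034, 0.995, 0.004]
force: [0.9, 0.3, -0.0]
width: 0.0157
```

```bash
python3 plan.py .5591 -.0833 .05 173.35
```

```text
t 27.48 at [0.5505 0.059  0.0736] phi -176.1 j1,j6 [6.3 2.4] w 0.0157 zx,zy(deg) [10.26  0.78]
{"dx":0.17,"dy":-4.75,"dz":0.76,"turn":0.061}, {"dx":-0.11,"dy":-4.75,"dz":0.81,"turn":0.061}, {"dx":-0.40,"dy":-4.72,"dz":0.86,"turn":0.061},
```

Call:
apply_moves(
  moves=[
    {"grip": -1,"dx": 0.1,"dy": -4.7,"dz": 0.5,"turn": 0.065},
    {"grip": -1,"dx": -0.1,"dy": -4.7,"dz": 0.6,"turn": 0.065},
    {"grip": -1,"dx": -0.3,"dy": -3.8,"dz": 0.8,"turn": 0.06},
    {"grip": -1,"dx": 0,"dy": 0,"dz": 0,"turn": 0},
  ],
)

```text
time: 27.98
tcp_pos: [0.5665, -0.0801, 0.055]
tool_rot: [0.091, 0.066, 0.994, 0.012]
force: [0.7, 0.0, 0.2]
width: 0.0159
```

```bash
python3 hand.py w19.png; python3 plan.py .5591 -.0833 .004 173.35
```

```text
5463 uv range [0.5234 0.5998] [-0.0255 -0.0036] z [0.0833 0.1056] grasp uv 0.5636 -0.0144 0.1017
t 28.02 at [ 0.5585 -0.0796  0.0555] phi 172.2 j1,j6 [-9.3 -1.5] w 0.0155 zx,zy(deg) [10.5   0.73]
{"dx":0.82,"dy":-0.55,"dz":5.06,"turn":-0.019},
```

Call:
apply_moves(
  moves=[
    {"grip": -1,"dx": 0.4,"dy": -0.4,"dz": 4.0,"turn": -0.02},
    {"grip": -1,"dx": 0.2,"dy": 0,"dz": 1.2,"turn": 0},
    {"grip": -1,"dx": 0,"dy": 0,"dz": 0,"turn": 0},
  ],
)

```text
time: 28.4
tcp_pos: [0.5714, -0.0792, 0.0045]
tool_rot: [0.093, 0.054, 0.994, 0.012]
force: [0.6, 0.3, -0.9]
width: 0.0158
```

```bash
python3 hand.py w20.png; python3 plan.py .5591 -.0833 -.0125 173.35
```

```text
5453 uv range [0.528  0.6043] [-0.0249 -0.003 ] z [0.0326 0.055 ] grasp uv 0.5683 -0.0142 0.0512
t 28.45 at [ 0.5632 -0.0799  0.005 ] phi 173.6 j1,j6 [-9.3 -2.9] w 0.0159 zx,zy(deg) [10.7   0.76]
{"dx":0.68,"dy":-0.44,"dz":1.64,"turn":0.005},
```

Call:
apply_moves(
  moves=[
    {"grip": -1,"dx": 0.4,"dy": -0.3,"dz": 1.3,"turn": 0},
    {"grip": -1,"dx": 0.1,"dy": 0,"dz": 0.5,"turn": 0},
    {"grip": -0.3,"dx": 0,"dy": 0,"dz": 0,"turn": 0},
    {"grip": -0.3,"dx": 0,"dy": 0,"dz": 0,"turn": 0},
    {"grip": -0.3,"dx": -0.7,"dy": 0,"dz": -4,"turn": 0},
  ],
)

```text
time: 29.08
tcp_pos: [0.5682, -0.0821, 0.026]
tool_rot: [0.092, 0.053, 0.994, 0.012]
force: [-0.3, 0.6, 0.8]
width: 0.0296
```

Call:
apply_moves(
  moves=[
    {"grip": -1,"dx": -0.8,"dy": 0,"dz": -5,"turn": 0},
    {"grip": -1,"dx": -0.8,"dy": 0,"dz": -5,"turn": 0},
  ],
)

```text
time: 29.32
tcp_pos: [0.5645, -0.0851, 0.1293]
tool_rot: [0.092, 0.053, 0.994, 0.012]
force: [0.5, -0.0, -0.8]
width: -0.0
```

```bash
python3 look.py w21.png; python3 - <<'E'
from plan import *
c,im,D=snap('top','top3.png')
cv2.imwrite('pics/top3c.png',cv2.resize(im[130:310,160:540,::-1],None,fx=2,fy=2,interpolation=cv2.INTER_CUBIC))
P=cloud(c,D); m=(P[:,:,2]>.035)&(P[:,:,2]<.075)&(P[:,:,1]<-.2)&(P[:,:,1]>-.45)&(P[:,:,0]>.42)&(P[:,:,0]<.60)
m[:, :400]=False
q=P[m]; print(len(q),q[q[:,1].argmin()],cv2.fitLine(q[:,:2].astype(np.float32),cv2.DIST_HUBER,0,.01,.01).ravel())
E
```

```text
rack [336.0, 60.0] [467. -24.  59.  24.] ang -6.4 ztop 0.0348 uv 0.4664 0.0301 [ 11. 176. 123.]
rack [218.0, 63.0] [ 459. -119.   59.   24.] ang -5.9 ztop 0.0348 uv 0.4696 -0.065 [ 11. 176. 124.]
rack [278.0, 62.0] [463. -72.  59.  23.] ang -6.9 ztop 0.0347 uv 0.4686 -0.0176 [ 11. 176. 125.]
rack [279.0, 177.0] [564. -81.  84.  25.] ang -4.8 ztop 0.0346 uv 0.5696 -0.0153 [ 11. 176. 123.]
rack [247.0, 259.0] [ 655. -125.   42.   22.] ang -7.9 ztop 0.0346 uv 0.6647 -0.0481 [ 11. 174. 103.]
rack [312.0, 259.0] [663. -56.  43.  23.] ang -5.6 ztop 0.0346 uv 0.6647 0.0216 [ 11. 175. 107.]
table [481.0, 229.0] [654. 142.  78.  26.] ang -24.8 ztop 0.0221 uv 0.6334 0.2163 [ 15. 255. 182.]
table [553.0, 251.0] [694. 241.  56.  16.] ang 11.8 ztop 0.0145 uv 0.6615 0.3201 [23.  31.  75.5]
46 [ 0.53130801 -0.41034051  0.05696734] [ 0.6833029  -0.730135    0.53063506 -0.40004453]
```

View pics/w21.png

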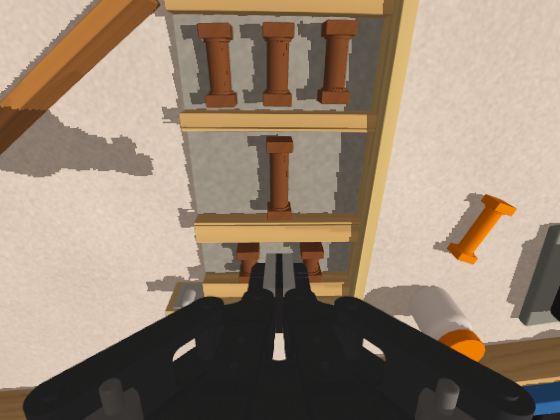

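View pics/top3c.png

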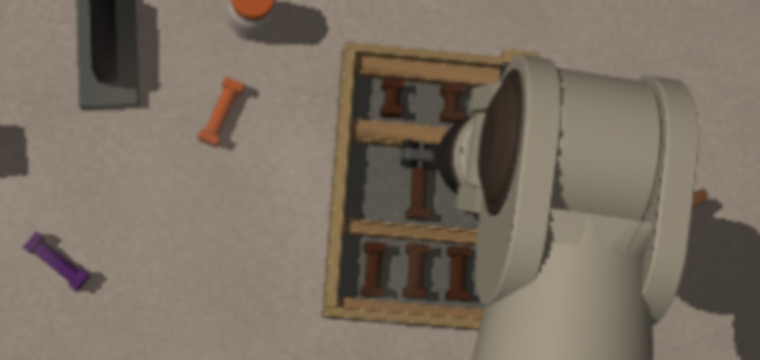

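All six are in their rows with flat tops (z about .0346 each) and none is left on the bench. The orange and purple look-alikes are still in place. The wrist view shows three middles at (219–337,62), the long one at (279,177) and the shorts at (247/312,259). Next is the gate.

```bash
python3 - <<'E'
from plan import *
c=viewer.calibration('wrist'); D=np.load('pics/w21.npz')['D']; P=cloud(c,D)
print('long ends z',[np.median(P[v-2:v+3,u-4:u+5,2]).round(4) for u,v in((279,144),(279,211))],[P[v,u,:2].round(3) for u,v in((279,140),(279,216))])
plan(.445,-.370,.08)
E
```

```text
long ends z [np.float64(0.0394), np.float64(0.0391)] [array([ 0.527, -0.077]), array([ 0.6  , -0.085])]
t 29.43 at [ 0.5589 -0.0863  0.1348] phi 173.7 j1,j6 [-10.1  -3.7] w 0.0001 zx,zy(deg) [11.05  0.71]
{"dx":1.51,"dy":-4.93,"dz":0.47,"turn":-0.000}, {"dx":1.51,"dy":-4.93,"dz":0.47,"turn":-0.000}, {"dx":1.51,"dy":-4.93,"dz":0.47,"turn":-0.000}, {"dx":1.51,"dy":-4.93,"dz":0.47,"turn":-0.000}, {"dx":1.51,"dy":-4.93,"dz":0.47,"turn":-0.000}, {"dx":1.51,"dy":-4.93,"dz":0.47,"turn":-0.000},
```

Call:
apply_moves(
  moves=[
    {"grip": -1,"dx": 1.6,"dy": -5.4,"dz": 0,"turn": 0},
    {"grip": -1,"dx": 1.6,"dy": -5.4,"dz": 0,"turn": 0},
    {"grip": -1,"dx": 1.6,"dy": -5.4,"dz": 0.5,"turn": 0},
    {"grip": -1,"dx": 1.6,"dy": -5.4,"dz": 0.5,"turn": 0},
    {"grip": -1,"dx": 1.6,"dy": -5.4,"dz": 0.5,"turn": 0},
  ],
)

```text
time: 30.05
tcp_pos: [0.4656, -0.3502, 0.0981]
tool_rot: [0.1, 0.049, 0.994, 0.01]
force: [1.9, 0.1, 0.5]
width: -0.0002
```

```bash
python3 plan.py .445 -.370 -.012
```

```text
t 30.05 at [ 0.4566 -0.3507  0.0981] phi 174.1 j1,j6 [-41.4 -35.1] w -0.0002 zx,zy(deg) [11.48  0.62]
{"dx":1.56,"dy":-1.18,"dz":5.27,"turn":-0.000}, {"dx":1.56,"dy":-1.18,"dz":5.27,"turn":-0.000},
```

Call:
apply_moves(
  moves=[
    {"grip": -1,"dx": 1.2,"dy": -1.6,"dz": 1.0,"turn": 0},
    {"grip": -1,"dx": 1.0,"dy": 0,"dz": 5.0,"turn": 0},
    {"grip": -1,"dx": 0.9,"dy": 0,"dz": 4.5,"turn": 0},
    {"grip": -1,"dx": 0,"dy": 0,"dz": 0,"turn": 0},
  ],
)

```text
time: 30.55
tcp_pos: [0.4521, -0.3672, -0.0148]
tool_rot: [0.101, 0.053, 0.993, 0.01]
force: [-0.4, -0.4, 0.3]
width: -0.0003
```

```bash
cat > gate.py <<'E'
from plan import *
import sys
n=int(sys.argv[1]) if len(sys.argv)>1 else 5
H=np.array([.4085,-.163]); s,Rm,phi=pose(); g=s['tcp_pos']-.045*Rm[:,2]
# angle of the leaf if the finger (centre 22.5 mm off the centre line) touches it
d=g[:2]-H; r=np.hypot(*d); th=np.degrees(np.arctan2(d[1],d[0])+np.arcsin(.0225/r))
print('t',s['time'].round(2),'finger',g.round(4),'leaf angle if touching',th.round(1),'r',r.round(3),'F',s['force'].round(1),'tcp z',s['tcp_pos'][2].round(4))
p=g[:2]
for i in range(1,n+1):
    t=np.radians(th+i*float(sys.argv[2])); rr=.2
    q=H+rr*np.array([np.cos(t),np.sin(t)])+.0225*np.array([np.sin(t),-np.cos(t)])
    v=Rm.T@np.r_[q-p,0]*100; print((q).round(3),'{"dx":%.2f,"dy":%.2f,"dz":%.2f}'%tuple(v)); p=q
E
python3 gate.py 6 6; python3 - <<'E'
from plan import *
c,im,D=snap('side','s4.png'); cv2.imwrite('pics/s4c.png',cv2.resize(im[60:260,200:480,::-1],None,fx=2.4,fy=2.4))
E
```

```text
Traceback (most recent call last):
  File "gate.py", line 7, in <module>
    print('t',s['time'].round(2),'finger',g.round(4),'leaf angle if touching',th.round(1),'r',r.round(3),'F',s['force'].round(1),'tcp z',s['tcp_pos'][2].round(4))
              ^^^^^^^^^^^^^^^
AttributeError: 'float' object has no attribute 'round'
```

View pics/s4c.png

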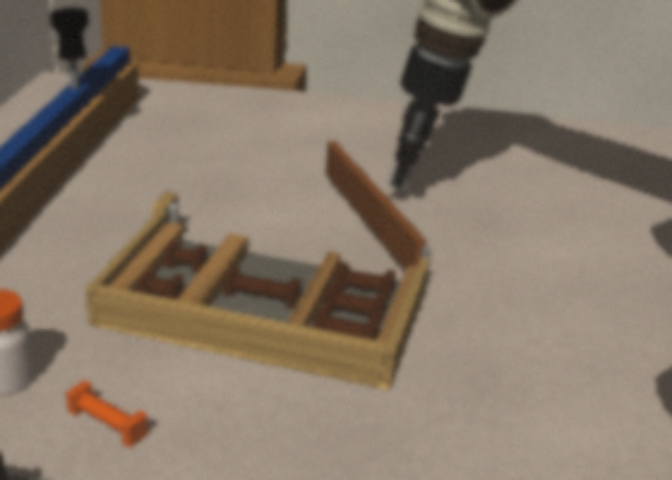

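The side crop shows the finger tip at (400,190), on the outer side of the open gate leaf and low enough. I'll sweep the gate shut in an arc.

```bash
sed -i "s/s\['time'\].round(2)/s['time']/" gate.py; python3 gate.py 9 8
```

```text
t 30.6 finger [ 0.4442 -0.3686  0.032 ] leaf angle if touching -74.0 r 0.209 F [ 0.3  0.2 -0.1] tcp z -0.0121
[ 0.469 -0.355] {"dx":-2.31,"dy":1.63,"dz":0.52}
[ 0.496 -0.344] {"dx":-2.43,"dy":1.30,"dz":0.54}
[ 0.52  -0.331] {"dx":-2.23,"dy":1.63,"dz":0.50}
[ 0.542 -0.313] {"dx":-1.98,"dy":1.93,"dz":0.46}
[ 0.562 -0.293] {"dx":-1.70,"dy":2.20,"dz":0.41}
[ 0.578 -0.271] {"dx":-1.38,"dy":2.42,"dz":0.35}
[ 0.592 -0.246] {"dx":-1.04,"dy":2.59,"dz":0.29}
[ 0.602 -0.22 ] {"dx":-0.67,"dy":2.72,"dz":0.21}
[ 0.608 -0.192] {"dx":-0.29,"dy":2.79,"dz":0.14}
```

Call:
apply_moves(
  moves=[
    {"grip": -1,"dx": -2.3,"dy": 1.6,"dz": 0.5,"turn": 0},
    {"grip": -1,"dx": -2.4,"dy": 1.3,"dz": 0.5,"turn": 0},
    {"grip": -1,"dx": -2.2,"dy": 1.6,"dz": 0.5,"turn": 0},
    {"grip": -1,"dx": -2.0,"dy": 1.9,"dz": 0.4,"turn": 0},
  ],
)

```text
time: 31.1
tcp_pos: [0.5571, -0.3172, 0.0016]
tool_rot: [0.107, 0.054, 0.993, 0.004]
force: [-0.2, -0.8, 0.3]
width: 0.0001
```

```bash
python3 gate.py 6 8
```

```text
t 31.1 finger [ 0.5474 -0.3171  0.0455] leaf angle if touching -41.7 r 0.207 F [-0.2 -0.8  0.3] tcp z 0.0016
[ 0.562 -0.293] {"dx":-1.19,"dy":2.57,"dz":0.31}
[ 0.579 -0.27 ] {"dx":-1.36,"dy":2.43,"dz":0.35}
[ 0.592 -0.245] {"dx":-1.02,"dy":2.60,"dz":0.28}
[ 0.602 -0.219] {"dx":-0.66,"dy":2.72,"dz":0.20}
[ 0.608 -0.192] {"dx":-0.28,"dy":2.79,"dz":0.12}
[ 0.61  -0.164] {"dx":0.10,"dy":2.81,"dz":0.04}
```

Call:
apply_moves(
  moves=[
    {"grip": -1,"dx": -1.3,"dy": 2.5,"dz": 0.9,"turn": 0},
    {"grip": -1,"dx": -1.3,"dy": 2.4,"dz": 0.8,"turn": 0},
    {"grip": -1,"dx": -1.0,"dy": 2.5,"dz": 0.5,"turn": 0},
  ],
)

```text
time: 31.48
tcp_pos: [0.6116, -0.2478, -0.0001]
tool_rot: [0.113, 0.053, 0.992, 0.002]
force: [-0.8, -0.9, -0.4]
width: -0.0002
```

```bash
python3 gate.py 5 4
```

```text
t 31.475 finger [ 0.6015 -0.2475  0.0437] leaf angle if touching -17.5 r 0.211 F [-0.8 -0.9 -0.4] tcp z -0.0001
[ 0.598 -0.232] {"dx":0.53,"dy":1.54,"dz":-0.10}
[ 0.602 -0.218] {"dx":-0.28,"dy":1.37,"dz":0.09}
[ 0.605 -0.205] {"dx":-0.18,"dy":1.39,"dz":0.06}
[ 0.608 -0.191] {"dx":-0.09,"dy":1.40,"dz":0.04}
[ 0.609 -0.177] {"dx":0.01,"dy":1.40,"dz":0.02}
```

Call:
apply_moves(
  moves=[
    {"grip": -1,"dx": 0.2,"dy": 1.5,"dz": 0.7,"turn": 0},
    {"grip": -1,"dx": 0,"dy": 1.3,"dz": 0.4,"turn": 0},
    {"grip": -1,"dx": 0,"dy": 0.8,"dz": 0.1,"turn": 0},
  ],
)

```text
time: 31.85
tcp_pos: [0.6191, -0.2112, -0.0069]
tool_rot: [0.116, 0.052, 0.992, -0.0]
force: [1.7, -6.0, -0.8]
width: 0.0002
```

```bash
python3 gate.py 2 4; python3 - <<'E'
from plan import *
c,im,D=snap('side','s5.png'); cv2.imwrite('pics/s5c.png',cv2.resize(im[80:240,220:420,::-1],None,fx=3,fy=3,interpolation=cv2.INTER_CUBIC))
E
```

```text
t 31.85 finger [ 0.6087 -0.2107  0.0369] leaf angle if touching -7.1 r 0.206 F [ 1.7 -6.  -0.8] tcp z -0.0069
[ 0.607 -0.196] {"dx":0.31,"dy":1.41,"dz":-0.06}
[ 0.609 -0.182] {"dx":-0.03,"dy":1.40,"dz":0.03}
```

View pics/s5c.png

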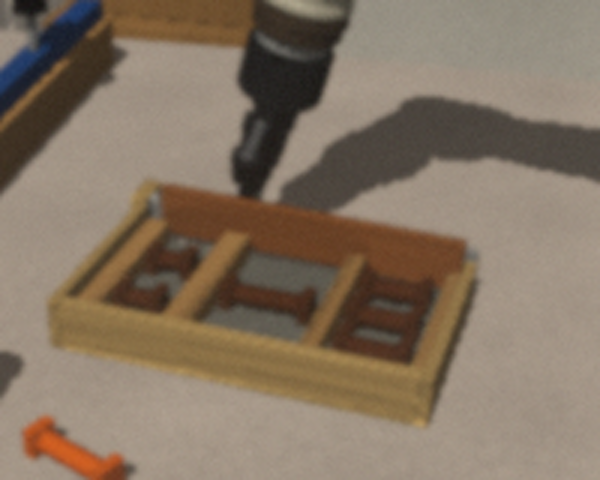

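The gate is nearly shut, with its free end at (160,195) by the catch post and 6 N of force on the finger. I'll push past the catch.

Call:
apply_moves(
  moves=[
    {"grip": -1,"dx": 0,"dy": 0.8,"dz": 0.1,"turn": 0},
    {"grip": -1,"dx": 0,"dy": 0.6,"dz": 0,"turn": 0},
  ],
)

```text
time: 32.15
tcp_pos: [0.6202, -0.2022, -0.0072]
tool_rot: [0.116, 0.055, 0.992, -0.005]
force: [-1.5, -43.8, -7.2]
width: 0.0001
```

```bash
python3 gate.py 1 1
```

```text
t 32.15 finger [ 0.6098 -0.2012  0.0366] leaf angle if touching -4.4 r 0.205 F [ -1.5 -43.8  -7.2] tcp z -0.0072
[ 0.607 -0.197] {"dx":0.33,"dy":0.34,"dz":-0.08}
```

That's 44 N against the stop, so it's fully home. I'll back off and check.

Call:
apply_moves(
  moves=[
    {"grip": -1,"dx": 0,"dy": -1.5,"dz": 0,"turn": 0},
    {"grip": -1,"dx": 0,"dy": -4,"dz": 0,"turn": 0},
    {"grip": -1,"dx": 0,"dy": -3,"dz": -4,"turn": 0},
    {"grip": -1,"dx": 0,"dy": -1,"dz": -5,"turn": 0},
    {"grip": -1,"dx": 0,"dy": 0,"dz": 0,"turn": 0},
  ],
)

```text
time: 32.78
tcp_pos: [0.5861, -0.2974, 0.0808]
tool_rot: [0.115, 0.056, 0.992, -0.004]
force: [0.8, 0.3, -0.3]
width: 0.0001
```

```bash
python3 - <<'E'
from plan import *
s=readout.state(); print(s['time'],s['tcp_pos'].round(3),s['force'].round(1))
ex=np.array([.99327,-.1158]); ey=np.array([.1158,.99327])
for n in('side','top','wrist'):
    c,im,D=snap(n,n+'9.png'); P=cloud(c,D); u=P[:,:,:2]@ex; v=P[:,:,:2]@ey; z=P[:,:,2]
    hsv=cv2.cvtColor(im,cv2.COLOR_RGB2HSV)
    m=(u>.45)&(u<.70)&(v>-.17)&(v<-.08)&(z>.045)&(z<.07)&(D>0)
    if m.sum()>30: 
        a=np.polyfit(u[m],v[m],1); print(n,m.sum(),'leaf slope in rack frame rad',a[0].round(4),'v mid',np.median(v[m]).round(4))
    if n=='side': cv2.imwrite('pics/s9c.png',cv2.resize(im[80:240,220:420,::-1],None,fx=3,fy=3,interpolation=cv2.INTER_CUBIC))
E
python3 look.py w22.png
```

```text
32.775 [ 0.586 -0.297  0.081] [ 0.8  0.3 -0.3]
side 508 leaf slope in rack frame rad 0.0017 v mid -0.1058
top 727 leaf slope in rack frame rad 0.0002 v mid -0.1101
wrist 8251 leaf slope in rack frame rad -0.0034 v mid -0.1134
rack [441.0, 135.0] [ 572. -183.  224.    3.] ang -6.7 ztop 0.0523 uv 0.5892 -0.1159 [ 13. 176.  81.]
rack [539.0, 24.0] [ 477. -124.   23.   21.] ang -5.1 ztop 0.0346 uv 0.4878 -0.068 [ 11. 177.  84.]
rack [546.0, 169.0] [562. -82.  77.  24.] ang -5.9 ztop 0.0338 uv 0.5677 -0.0167 [ 11. 173.  55.]
rack [475.0, 255.0] [ 657. -125.   46.   26.] ang -3.9 ztop 0.0344 uv 0.6667 -0.0477 [ 11.  177.   63.5]
rack [544.0, 257.0] [665. -53.  47.  33.] ang -5.4 ztop 0.0342 uv 0.6666 0.0247 [ 11. 175.  59.]
```

View pics/s9c.png

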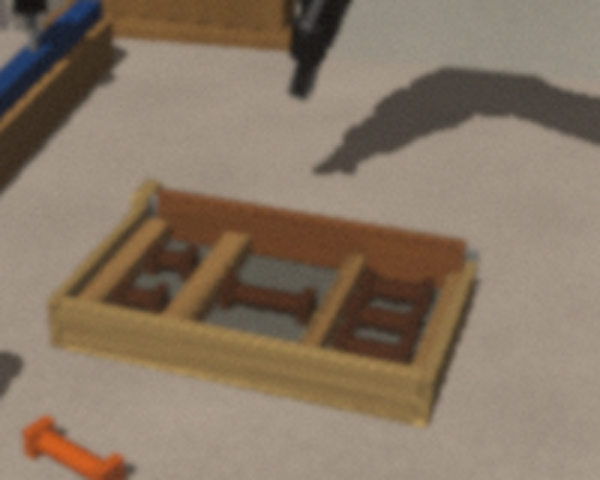

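The gate stays shut with the arm clear: the leaf is within 0.004 rad of the rack axis in all three views, and the spindles are flat in their rows. Handing in.

```bash
python3 -c "
from bench import job; print(job.sign_off())"
```

```text
the job is handed in; nothing more can be done
None
```

I sorted all six spindles into their rows, pushed the gate shut past its catch, and handed the job in at about 33 s. There were three middle, one long and two short spindles. The system reported no verdict.

**Last checks**
- **Spindles:** before I shut the gate, every spindle lay flat and near its row's centre line. The middle and short ones were within about 3 mm; the long one's last in-hand reading was about 1 mm off. Afterwards I re-measured only the long and the two shorts; the middles just show in place in the side view.
- **Gate:** with the arm clear, it stayed shut by itself. The leaf read within 0.004 rad of shut in all three camera views, and the tool force was about zero.
- **Other items:** I did not touch the glue bottle, mallet, push block or the orange and purple look-alikes. I did not re-measure the first three at the end.

**What failed or disagreed**
- **First grasp:** it closed on air because the fingertips sit about 40 mm behind the reported tool point. I corrected for this and it did not happen again.
- **Tool tilt:** the tool drifted to about 13° of tilt over the run, and I compensated for it in the aiming.
- **Gate push:** it briefly peaked at 44 N on the shut fingers, more than needed. The 40 N limit is stated for the arm and the gripper's body.
- **Spindle sizes:** one image measurement of the long spindle read 84 mm and some of the shorts 46–47 mm. I put this down to cheek pixels, since other measurements gave 77–78 mm and 42–43 mm.

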